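# Fit new cartridges in the counter-top water filter

## Task

Fit new cartridges in the counter-top water filter: put every cartridge lying on the worktop into a bay of its own and press it down until it is fully home, flush with the deck. Then fit the cover: with the cover tilted, hook one of its two long edges under the metal lip on the filter, swing the other edge down until the cover lies flat in its recess, and after that press the round reset button fully in and let it go. Leave the other things on the worktop where they are.

Things in the scene. Friction and masses are not known exactly. Their poses are not given: they have to be found in the camera images.
- unit: low white water-filter base, fixed to the worktop, 144 mm (its x) by 278 mm (its y), flat deck 56 mm above the worktop. Origin: on the worktop, under the centre of the cover recess; its y range is -108 to +170 mm. x points to the far side, away from the lip; z up. Three bays sink into the deck side by side, and the cover recess surrounds them.
- recess (a point): centre of the cover recess, on the deck surface; axes as unit. The recess is 124 mm (x) by 196 mm (y): a wall 22 mm high at its -x side that carries the lip, a wall 7 mm high at its +x side, and at its four corners side tabs 7 mm high (each 27 mm long in x, the mid part of the sides is open). The 7 mm wall keeps the cover from being slid in flat under the lip.
- lip (a point): middle of the free edge of the metal lip, at its underside: 18 mm above the deck, 50 mm to -x of the recess centre. The lip is 196 mm long (y), 4 mm thick, and overhangs the recess by 12 mm.
- reset_top (a point): centre of the top of the round reset button (32 mm across, 6 mm travel, a spring of about 5 N fully in), at the unit's +y end, outside the recess; press straight down.
- reset (a joint): reset button: 0 = out, 0.006 m = fully in; springs back.
- bay0 (a point): centre of the mouth of bay 0 (unit y = -62 mm), at deck level; axes as unit. The bay is 86 mm (x) by 45 mm (y). In it a seat plate with stiff friction (about 8 N) stands up to 21 mm below the deck: a cartridge laid on it stands up to 19 mm proud, and must be pushed down up to 20 mm; the seat stays where it is pushed, and stops so that the cartridge's top is 1 mm below the deck.
- bay1 (a point): centre of the mouth of bay 1 (unit y = +0 mm), at deck level; axes as unit. The bay is 86 mm (x) by 45 mm (y). In it a seat plate with stiff friction (about 8 N) stands up to 21 mm below the deck: a cartridge laid on it stands up to 19 mm proud, and must be pushed down up to 20 mm; the seat stays where it is pushed, and stops so that the cartridge's top is 1 mm below the deck.
- bay2 (a point): centre of the mouth of bay 2 (unit y = +62 mm), at deck level; axes as unit. The bay is 86 mm (x) by 45 mm (y). In it a seat plate with stiff friction (about 8 N) stands up to 21 mm below the deck: a cartridge laid on it stands up to 19 mm proud, and must be pushed down up to 20 mm; the seat stays where it is pushed, and stops so that the cartridge's top is 1 mm below the deck.
- seat0 (a joint): seat plate of bay 0: 0 = up, 0.020 m = fully down; pushes down against about 8 N of friction and stays.
- seat1 (a joint): seat plate of bay 1: 0 = up, 0.020 m = fully down; pushes down against about 8 N of friction and stays.
- seat2 (a joint): seat plate of bay 2: 0 = up, 0.020 m = fully down; pushes down against about 8 N of friction and stays.
- cart0_mid (a point): centre of a filter cartridge, a ribbed pale block 80 mm long (its x) by 40 by 40 mm, about 150 g, lying on the worktop; all cartridges are alike, any of the four long faces may be up, either end may point to the lip, and any bay will do. Two or three are present (None from the start: absent).
- cart1_mid (a point): centre of a filter cartridge, a ribbed pale block 80 mm long (its x) by 40 by 40 mm, about 150 g, lying on the worktop; all cartridges are alike, any of the four long faces may be up, either end may point to the lip, and any bay will do. Two or three are present (None from the start: absent).
- cart2_mid (a point): centre of a filter cartridge, a ribbed pale block 80 mm long (its x) by 40 by 40 mm, about 150 g, lying on the worktop; all cartridges are alike, any of the four long faces may be up, either end may point to the lip, and any bay will do. Two or three are present (None from the start: absent).
- rib (a point): centre of the grip rib of the cover. The cover is a pale flat panel 120 mm (its x) by 190 mm (its y), 6 mm thick, 300 g, alike both ways round, with an upright rib on its middle: 14 mm thick (x), 70 mm long (y), 30 mm high above the panel. This point is 21 mm above the panel's underside; z points up out of the panel. Seated, its x lies along the unit's x.
- edge_a (a point): middle of the cover's long edge at its x = -60 mm, at the underside
- edge_b (a point): middle of the cover's other long edge, at its x = +60 mm, at the underside
- stone: smooth flat beach stone, 80 mm across, 28 mm high; a bystander, origin at its base
- mug: white mug, 76 mm across, 80 mm high; a bystander, origin at its base
- soap: green glass soap bottle, 56 mm across, 150 mm high; a bystander, origin at its base
- brush: hand brush lying on the worktop; a bystander, origin at its base or handle
Not all that is in view belongs to the job. Leave any orange look-alike of the part that bears cart0_mid alone.

How it is judged:
By the outcome, as a careful person would: the job done as asked, in the order asked, and still so for the second after the job is handed in, with the robot touching nothing.
Of cart0, cart1, cart2 only 2 to 3 are there at a start; the rules pass over those that are not, and their reading is None.
At some moment in a run one of cart0, cart1, cart2 may be knocked a few centimetres aside while the robot is not near it.
Once in a run the grip may slacken for a moment while it holds something.
It also fails if it takes over 210 s, if anything falls off the work surface, if the arm or the gripper's body presses on something with over 40 N, if the wrist force passes 120 N, or if a joint passes its speed limit or range.

## Robot

A 6-joint arm with a two-finger parallel gripper is mounted at the origin on the work surface. World frame = base frame: x ahead of the robot, y to its left, z up, the work surface at z = 0. Lengths are in m, angles in rad, forces in N, time in s.
With the tool pointing down it reaches from about 0.275 to 0.825 m from the base axis. Payload 4.9 kg.
Tool frame: the origin (TCP) lies on the centre line of the jaws, within the pads' length; the fingertips stand 19 mm ahead of it and the grasp point (between the pads) is the TCP; z points along the fingers, y is the line along which they close (so a half turn about z gives the same grasp; the last joint's range is limited). The gripper opens to 85 mm and grips with 20 to 120 N. Pads are 22 mm wide; open, the fingers measure 114 mm over their backs; the gripper's body (76 mm by 85 mm) begins 54 mm behind the grasp point. The pads swing forward as they close: fully open they stand 13 mm farther back than shut.
Start: joints at [1.039, 0.326, -0.193, 1.052, 0, 1.437], TCP at [0.213, 0.507, 0.25] pointing down, gripper open.
Joint ranges: [-2.65, 2.65], [-0.97, 1.79], [-1.3, 1.35], [-1.93, 2.1], [-1.47, 1.37], [-3.14, 3.14]. Speed limits (rad/s): [2.57, 2.57, 3.14, 3.14, 3.14, 3.14].

## Interface

Orientations are given as a rotation vector (axis times angle).
In Python, from station import telemetry, vision, order, finder gives the robot as it stands.
- The arm moves only by the tool play_rows, never from a script. Its argument "steps" is one flat list of numbers, 7 for each row, row after row: the closure, from -1 (fully open) to 1 (shut), so that 0 is half open, then the shift along the tool's x, y, z as a fraction of full scale, then the turn, a rotation vector about the tool's x, y, z as a fraction of full scale. A call has exactly 8 rows; each row is the pose to reach, as a shift and turn from the pose commanded when the call began, along the tool's axes at that moment; what a row does not reach only later rows make up. Full scale, the value 1, is 0.25 m for a shift and 30 degrees for a turn. A row lasts 1/10 s, in which the tool goes at most 50 mm and 8.59 degrees, less where a joint would pass 70% of its speed; a pose out of reach is approached as far as the arm can. A call with a number of a shift or a turn outside -1 to 1 is refused whole. A call with a gripper value outside its range is refused whole. The fingers move at their own pace and stop on an object; the grip force is fixed at half the most. Time passes only in rows, so rows that repeat a pose let the fingers close, or fill a call up. It gives the time, the measured TCP pose, the force, the opening and the grip force at its end, in the units of the state.
- telemetry.sense(): the state, without advancing time (a new reading comes with each control period).
- vision.snapshot(name): name is "side" or "top" or "wrist"; returns the picture (480x640x3 uint8, red, green, blue); there is no depth.
- vision.camera_params(name): a dict with "mtx" (3x3 intrinsics, pixels), "k1" (the pictures are not rectified: a ray, as slopes to the right and down, at radius r is drawn at 1 + k1 r^2 times it, then the intrinsics apply), "extrinsics" (4x4, takes a point from camera to world coordinates); the wrist camera has in their place "tool_from_camera" (4x4, takes a point from camera to tool coordinates, whose origin is the TCP and whose axes are the flange's). Camera axes: x right, y up, looking along -z (the intrinsics and any distortion apply to the point x, -y, -z); pixel columns grow to the right and rows downward; lengths in m; the calibration is good to about 2 mm. A picture is of the moment at which its call begins: read the wrist's pose just before it. camera_params takes no time and is no camera call.
- order.sign_off(): hands the job in; it is judged then, once.
Trained networks look in the newest picture that a camera, given by its name, has taken for a name from the list of things; names that differ only in an ending like _2 or _b are one class to them, and where a whole thing is asked for, a point or a joint stands for the part that bears it (a point fixed in the world has none). Each returns a list of dicts, best first, with "p" (0 to 1); they miss things now and then, are a little off and sometimes report something else, mostly with a low value. They report only what shows in the picture. A call takes as long as a camera call. They do not tell look-alikes from the thing itself.
- finder.trace(camera, target): "region" (480x640 bool, what is visible of it) and "box" ([centre column, centre row, width, height] in pixels, round what is visible of it).
The state is a dict: "t": time; "q": joint angles; "joint_velocities": joint speeds; "tau": joint torques, N m; "ee_pos": TCP position; "tcp_rot": TCP orientation; "wrist_force": force on the tool from outside, world axes, zero at the start; "ft_torque": the same for the moment, N m; "finger_gap": finger opening in m; "gripper_force": force on a finger pad.
Only numpy, scipy, OpenCV 4.12 (cv2) and the standard library are available. Lean on these libraries where they do the work, as an engineer would, in place of code of your own. Each camera call takes 0.05 s, during which the arm holds its last target. There are 200 camera calls.

## Working session

There is one attempt and no reset: what is moved stays moved. The work goes in short steps, Python scripts to look and compute and a tool call to move; the robot and the scene stay as the last step left them, time stands still between calls to the robot, and variables do not carry over. Pictures are saved under pics/ and viewed, at most 14 in all, crops included, and the job is handed in when it is done.

Besides the shell and the picture viewer there is one more tool, called after "Emit:" in YAML: its name, and indented under it one key for each argument. play_rows: Moves the arm, as the interface text tells. Shift numbers are shares of 0.25 m and turn numbers shares of 30 degrees, none past 1 either way. Its arguments: {"type":"object","properties":{"steps":{"type":"array","items":{"type":"number"}}},"required":["steps"]}

```bash
mkdir -p pics; ls; cat > h.py <<'E'
import numpy as np, cv2, json
from scipy.spatial.transform import Rotation as R
from station import telemetry, vision, order, finder
def snap(n,f):
    s=telemetry.sense(); im=vision.snapshot(n); cv2.imwrite(f'pics/{f}.png',im[:,:,::-1]); return s,im
def cam(n,s=None):
    p=vision.camera_params(n); K=np.array(p['mtx']); k1=p['k1']
    if 'extrinsics' in p: T=np.array(p['extrinsics'])
    else:
        W=np.eye(4); W[:3,:3]=R.from_rotvec(s['tcp_rot']).as_matrix(); W[:3,3]=s['ee_pos']; T=W@np.array(p['tool_from_camera'])
    return K,k1,T
def px2w(c,px,z):
    K,k1,T=c; px=np.atleast_2d(np.float64(px))
    u=cv2.undistortPoints(px[:,None],K,np.array([k1,0,0,0,0.]))[:,0]
    d=np.c_[u[:,0],-u[:,1],-np.ones(len(u))]@T[:3,:3].T; o=T[:3,3]
    return o+d*((z-o[2])/d[:,2])[:,None]
def w2px(c,P):
    K,k1,T=c; P=np.atleast_2d(np.float64(P)); q=(P-T[:3,3])@T[:3,:3]; q=q*[1,-1,-1]
    return cv2.projectPoints(q[:,None],np.zeros(3),np.zeros(3),K,np.array([k1,0,0,0,0.]))[0][:,0]
E
cat > a.py <<'E'
from h import *
for n in('top','side'):
    s,im=snap(n,n+'0'); c=cam(n); print(n,c[0].round(1).tolist(),c[1],c[2].round(3).tolist())
    for t in('unit','cart0_mid','rib','stone','mug','soap','brush'):
        for r in finder.trace(n,t)[:5]:
            cs,_=cv2.findContours(r['region'].astype('uint8'),0,2); k=max(cs,key=cv2.contourArea); b=cv2.minAreaRect(k)
            print(t,round(r['p'],2),np.round(r['box']),[np.round(v,1) for v in b])
p=vision.camera_params('wrist');print(p);s=telemetry.sense();print(s)
E
python3 a.py
```

```text
pics
top [[538.4, 0.0, 320.0], [0.0, 538.4, 237.9], [0.0, 0.0, 1.0]] -0.08847581615642072 [[0.008, 0.986, -0.168, 0.389], [-1.0, 0.009, 0.005, -0.034], [0.007, 0.168, 0.986, 1.072], [0.0, 0.0, 0.0, 1.0]]
unit 0.94 [200. 236. 158. 126.] [array([202.7, 234.7]), array([148.8,  98.8]), np.float64(17.1)]
unit 0.64 [482. 265.  74. 104.] [array([481.7, 265.2]), array([60.6, 95.3]), np.float64(11.1)]
cart0_mid 0.95 [388. 247.  48.  25.] [array([389.1, 249. ]), array([42.6, 23. ]), np.float64(5.7)]
cart0_mid 0.89 [394. 130.  46.  45.] [array([393.1, 129.8]), array([22.9, 44.4]), np.float64(55.0)]
cart0_mid 0.6 [320. 232.  46.  38.] [array([317.8, 230.6]), array([23.3, 42. ]), np.float64(63.4)]
rib 0.63 [481. 264.  75. 100.] [array([481.5, 264.6]), array([61.2, 95.8]), np.float64(10.5)]
stone 0.73 [298. 329.  39.  41.] [array([297.4, 328.7]), array([37.6, 38.6]), np.float64(14.0)]
soap 0.68 [225. 127.  34.  50.] [array([224.3, 124.8]), array([50.2, 29.4]), np.float64(65.2)]
soap 0.17 [200. 235. 162. 125.] [array([201.7, 233.9]), array([147.5,  97. ]), np.float64(15.9)]
brush 0.86 [428. 374.  9
[... 2450 characters left out ...]
{'t': 0.8, 'q': array([ 1.03878103e+00,  3.26172894e-01, -1.92614896e-01,  1.05198108e+00,
        1.05763640e-06,  1.43656601e+00]), 'joint_velocities': array([ 6.64717486e-04,  1.93463664e-04, -1.51495206e-03,  3.69127923e-04,
       -9.71736358e-04,  3.14873153e-05]), 'tau': array([-2.55737039e-03, -4.43274271e+01,  2.62745404e+01,  9.63949315e-04,
       -1.71553575e-04,  1.38506806e-07]), 'ee_pos': array([0.21307122, 0.50707046, 0.25028994]), 'tcp_rot': array([6.20726170e-01, 3.07965149e+00, 4.12992623e-05]), 'wrist_force': array([-0.10464101,  0.20734634,  0.08091427]), 'ft_torque': array([ 0.03083062, -0.01852381, -0.05123306]), 'gripper_force': 0.0, 'finger_gap': 0.08551079849888112}
```

View pics/top0.png

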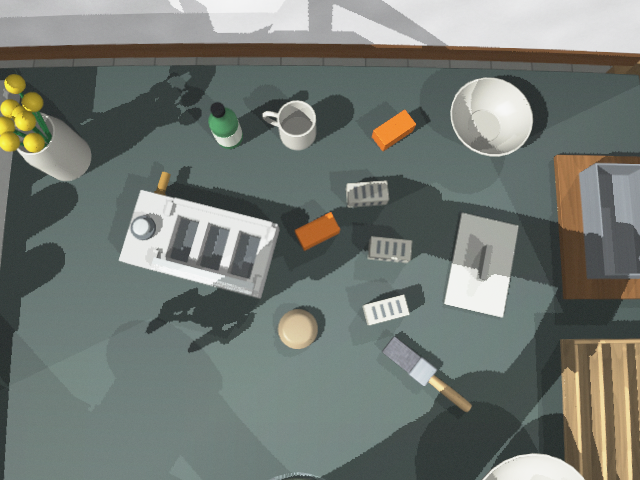

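View pics/side0.png

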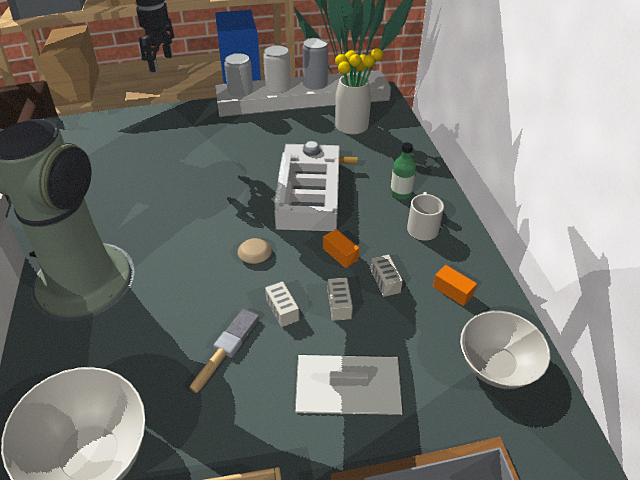

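The top view shows the unit on the left, centred near (200,243), with its button at (144,228). The three pale cartridges are near (367,193), (389,249) and (386,310), the orange decoys near (318,230) and (394,130), and the cover near (481,264). The side view agrees. Next I'll fit the poses by silhouette.

```bash
cat > fit.py <<'E'
from h import *
from scipy.optimize import minimize
def box(x0,x1,y0,y1,z0,z1): return np.array([[x,y,z] for x in(x0,x1) for y in(y0,y1) for z in(z0,z1)])/1000
UNIT=[box(-72,72,-108,170,0,56),box(-74,-62,-98,98,56,78)]
CART=[box(-40,40,-20,20,0,40)]
COVER=[box(-60,60,-95,95,0,6),box(-7,7,-35,35,6,36)]
def render(c,parts,p,S=4):
    m=np.zeros((480*S,640*S),np.uint8); C,Sn=np.cos(p[2]),np.sin(p[2]); Rz=np.array([[C,-Sn,0],[Sn,C,0],[0,0,1]])
    for b in parts:
        q=w2px(c,b@Rz.T+[p[0],p[1],p[3] if len(p)>3 else 0]); cv2.fillConvexPoly(m,cv2.convexHull(((q+.5)*S).astype(np.int32)),255)
    return cv2.resize(m,(640,480),interpolation=cv2.INTER_AREA)/255.
def fit(views,parts,p0,z=0):
    def cost(v):
        p=[p0[0]+v[0]/1000,p0[1]+v[1]/1000,p0[2]+v[2]/50,z]; e=0
        for c,M in views:
            r=render(c,parts,p); e+=1-np.minimum(r,M).sum()/np.maximum(r,M).sum()
        return e/len(views)
    best=None
    for d in(0,-10,10):
        o=minimize(cost,[0,0,d],method='Nelder-Mead',options=dict(initial_simplex=np.array([[0,0,d],[15,0,d],[0,15,d],[0,0,d+8]]),xatol=.05,fatol=1e-5,maxiter=150))
        if best is None or o.fun<best.fun: best=o
    v=best.x; return np.array([p0[0]+v[0]/1000,p0[1]+v[1]/1000,p0[2]+v[2]/50]),1-best.fun
def white(im,ctr,r):
    hsv=cv2.cvtColor(im,cv2.COLOR_RGB2HSV); g=im.min(2); x,y=map(int,ctr)
    w=np.zeros(g.shape,np.uint8); cv2.circle(w,(x,y),r,1,-1)
    t,_=cv2.threshold(g[w>0].reshape(-1,1),0,255,cv2.THRESH_OTSU); m=((g>t)&(w>0)).astype('uint8')
    m=cv2.morphologyEx(m,cv2.MORPH_CLOSE,np.ones((5,5)))
    n,l,st,ce=cv2.connectedComponentsWithStats(m); k=1+np.argmax(st[1:,4]); return (l==k).astype(float)
E
cat > b.py <<'E'
from fit import *
ct,cs=cam('top'),cam('side')
s,im=snap('top','top1')
mu=finder.trace('top','unit')[0]['region']*1.; mc=finder.trace('top','rib')[0]['region']*1.
s,im2=snap('side','side1')
mu2=finder.trace('side','unit')[0]['region']*1.; mc2=finder.trace('side','rib')[0]['region']*1.
u0=px2w(ct,[[213,248],[144,228]],.056); print(u0.round(3))
yaw=np.arctan2(*(u0[1]-u0[0])[[1,0]])-np.pi/2
for nm,v in(('both',[(ct,mu),(cs,mu2)]),('top',[(ct,mu)])): print('unit',nm,fit(v,UNIT,[*u0[0][:2],yaw]))
c0=px2w(ct,[[481,264]],.01)[0]
for nm,v in(('both',[(ct,mc),(cs,mc2)]),('top',[(ct,mc)])): print('cover',nm,fit(v,COVER,[*c0[:2],np.pi/2]))
for p,pc in(((367,193),5),((389,249),-5),((386,310),10)):
    c=px2w(ct,[p],.03)[0]; print('cart',p,c.round(3),fit([(ct,white(im,p,34))],CART,[*c[:2],np.pi/2+np.radians(pc)]))
for p in((318,230),(394,130),(297,329)): print('other',px2w(ct,[p],.03).round(3))
E
python3 b.py
```

```text
[[0.54  0.165 0.056]
 [0.578 0.301 0.056]]
unit both (array([ 0.54367812,  0.16507295, -0.2465501 ]), np.float64(0.9512023728154608))
unit top (array([ 0.54507252,  0.16475571, -0.23842758]), np.float64(0.9674738841405509))
cover both (array([ 0.51939236, -0.36568456,  1.34678325]), np.float64(0.9772738024905974))
cover top (array([ 0.51965399, -0.36582663,  1.35082156]), np.float64(0.9814067448549081))
cart (367, 193) [ 0.658 -0.132  0.03 ] (array([ 0.65985544, -0.13188704,  1.67230728]), np.float64(0.945677296496226))
cart (389, 249) [ 0.545 -0.175  0.03 ] (array([ 0.51919397, -0.17377246,  1.45795688]), np.float64(0.45752792888799276))
cart (386, 310) [ 0.426 -0.168  0.03 ] (array([ 0.42721917, -0.16750986,  1.83421021]), np.float64(0.9581129006564771))
other [[ 0.582 -0.035  0.03 ]]
other [[ 0.791 -0.189  0.03 ]]
other [[0.389 0.003 0.03 ]]
```

```bash
cat > plan.py <<'E'
from h import *
import sys
def Rt(psi,tilt=0,ax=(1,0,0)):
    "tool down with closing line at psi deg; then tilt deg about tool axis ax"
    p=np.radians(psi); y=np.array([np.cos(p),np.sin(p),0]); z=np.array([0,0,-1.]); x=np.cross(y,z)
    return R.from_matrix(np.c_[x,y,z])*R.from_rotvec(np.radians(tilt)*np.array(ax))
def plan(wps,P=None,Q=None):
    s=telemetry.sense(); P=np.array(s['ee_pos']) if P is None else P; Q=R.from_rotvec(s['tcp_rot']) if Q is None else Q
    for w in wps:
        x,y,z,psi=w[:4]; T=np.array([x,y,z]); G=Rt(psi,*w[4:])
        rv=(Q.inv()*G).as_rotvec(); n=int(max(1,np.ceil(np.abs(Q.inv().apply(T-P)).max()/.245-1e-6),np.ceil(np.degrees(np.linalg.norm(rv))/29.9),np.ceil(np.linalg.norm(T-P)/.34)))
        for i in range(n):
            P2=P+(T-P)/(n-i); Q2=Q*R.from_rotvec((Q.inv()*G).as_rotvec()/(n-i))
            a=np.r_[Q.inv().apply(P2-P)/.25,np.degrees((Q.inv()*Q2).as_rotvec())/30]
            print(w if i==n-1 else ' ..',' '.join('%.3f'%(v+0) for v in a)); P,Q=P2,Q2
if __name__=='__main__':
    s=telemetry.sense(); print('t',s['t'],'tcp',np.round(s['ee_pos'],4),'f',np.round(s['wrist_force'],1),'gap',round(s['finger_gap'],4))
    plan([eval('['+a+']') for a in sys.argv[1:]])
E
python3 plan.py .66,-.132,.17,5.8
```

```text
t 1.1 tcp [0.2131 0.5071 0.2503] f [0.2 0.  0.2] gap 0.0856
 .. -0.879 -0.555 0.107 0.000 0.000 0.682
 .. -1.018 -0.212 0.107 0.000 0.000 0.682
[0.66, -0.132, 0.17, 5.8] -1.028 0.157 0.107 0.000 0.000 0.682
```

Emit:
play_rows:
  steps: [-1,-0.88,-0.555,0,0,0,0.68,-1,-0.88,-0.555,0,0,0,0.68,-1,-0.88,-0.555,0,0,0,0.68,-1,-0.88,-0.555,0,0,0,0.68,-1,-0.88,-0.555,0,0,0,0.68,-1,-0.88,-0.555,0,0,0,0.68,-1,-0.88,-0.555,0,0,0,0.68,-1,-0.88,-0.555,0,0,0,0.68]

```text
t: 1.9
ee_pos: [0.3618, 0.2945, 0.2503]
tcp_rot: [-1.156, -2.921, -0.001]
wrist_force: [-0.2, -0.4, -0.9]
finger_gap: 0.0855
gripper_force: 0.0
```

Emit:
play_rows:
  steps: [-1,-1,-0.21,0.1,0,0,0.68,-1,-1,-0.21,0.1,0,0,0.68,-1,-1,-0.21,0.1,0,0,0.68,-1,-1,-0.21,0.1,0,0,0.68,-1,-1,-0.21,0.1,0,0,0.68,-1,-1,-0.21,0.1,0,0,0.68,-1,-1,-0.21,0.1,0,0,0.68,-1,-1,-0.21,0.1,0,0,0.68]

```text
t: 2.7
ee_pos: [0.5076, 0.0864, 0.2251]
tcp_rot: [-1.651, -2.671, 0.0]
wrist_force: [0.6, 0.0, 0.3]
finger_gap: 0.0853
gripper_force: 0.0
```

Emit:
play_rows:
  steps: [-1,-1,0.16,0.22,0,0,0.68,-1,-1,0.16,0.22,0,0,0.68,-1,-1,0.16,0.22,0,0,0.68,-1,-1,0.16,0.22,0,0,0.68,-1,-1,0.16,0.22,0,0,0.68,-1,-1,0.16,0.22,0,0,0.68,-1,-1,0.16,0.22,0,0,0.68,-1,-1,0.16,0.22,0,0,0.68]

```text
t: 3.5
ee_pos: [0.6548, -0.1189, 0.1705]
tcp_rot: [-2.098, -2.337, -0.0]
wrist_force: [-0.4, 0.9, 0.6]
finger_gap: 0.0854
gripper_force: 0.0
```

```bash
cat > look.py <<'E'
from fit import *
import sys
def carts(tag,show=True):
    s,im=snap('wrist',tag); c=cam('wrist',s); print('t',s['t'],'tcp',np.round(s['ee_pos'],4),np.round(s['tcp_rot'],3))
    for r in finder.trace('wrist','cart0_mid')[:4]:
        M=r['region']; mean=im[M].mean(0); cx,cy=r['box'][:2]; w=px2w(c,[[cx,cy]],.025)[0]
        if r['p']<.3: continue
        if mean[0]>1.5*mean[2]: print('orange',w.round(3)); continue
        cs,_=cv2.findContours(M.astype('uint8'),0,2); b=cv2.minAreaRect(max(cs,key=cv2.contourArea)); q=px2w(c,cv2.boxPoints(b),.03)
        e=[q[1]-q[0],q[2]-q[1]]; e=max(e,key=np.linalg.norm); yaw=np.arctan2(e[1],e[0])%np.pi
        p,sc=fit([(c,M*1.)],CART,[w[0],w[1],yaw]); print('cart p%.2f'%r['p'],np.round(r['box']),p.round(4),'psi %.1f'%(np.degrees(p[2])-90),'iou %.3f'%sc)
if __name__=='__main__': carts(sys.argv[1])
E
python3 look.py w0
```

```text
t 3.5 tcp [ 0.6548 -0.1189  0.1705] [-2.098 -2.337 -0.   ]
orange [ 0.794 -0.181  0.025]
cart p0.80 [191. 281.  67. 104.] [ 0.5454 -0.1761  1.4564] psi -6.6 iou 0.897
orange [ 0.579 -0.029  0.025]
```

View pics/w0.png

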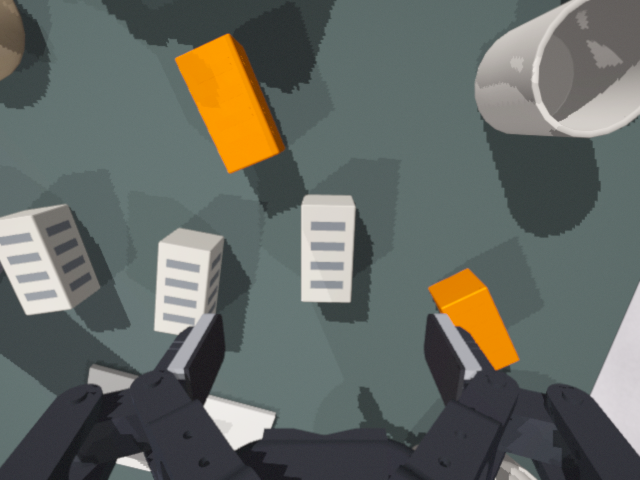

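The wrist view shows cartridge 0 at (328,250), cartridge 1 at (190,283) and cartridge 2 at (48,258). The finder missed cartridge 0, so I'll fit it by threshold.

```bash
python3 - <<'E'
from fit import *; from plan import plan
s,im=snap('wrist','w1'); c=cam('wrist',s); p=fit([(c,white(im,(328,250),75))],CART,[.66,-.132,1.67]); print(p); v=p[0]; a=np.degrees(v[2])-90
plan([[v[0],v[1],.10,a],[v[0],v[1],.042,a]])
E
```

```text
(array([ 0.65853925, -0.13145517,  1.65487596]), np.float64(0.8747118946260767))
[np.float64(0.6585392453140823), np.float64(-0.1314551694768828), 0.1, np.float64(4.817408007454887)] -0.050 0.008 0.285 0.001 -0.000 0.045
[np.float64(0.6585392453140823), np.float64(-0.1314551694768828), 0.042, np.float64(4.817408007454887)] -0.000 -0.000 0.232 0.000 -0.000 -0.000
```

Emit:
play_rows:
  steps: [-1,-0.05,0.008,0.3,0,0,0.04,-1,-0.05,0.008,0.3,0,0,0.04,-1,-0.05,0.008,0.515,0,0,0.04,-1,-0.05,0.008,0.515,0,0,0.04,-1,-0.05,0.008,0.515,0,0,0.04,1,-0.05,0.008,0.515,0,0,0.04,1,-0.05,0.008,0.515,0,0,0.04,1,-0.05,0.008,0.515,0,0,0.04]

```text
t: 4.45
ee_pos: [0.6603, -0.1341, 0.044]
tcp_rot: [2.124, 2.31, 0.002]
wrist_force: [-0.8, 0.7, 0.3]
finger_gap: 0.044
gripper_force: 0.0
```

Emit:
play_rows:
  steps: [1,0,0,0,0,0,0,1,0,0,0,0,0,0,1,0,0,0,0,0,0,1,0,0,-0.3,0,0,0,1,0,0,-0.6,0,0,0,1,0,0,-0.6,0,0,0,1,0,0,-0.6,0,0,0,1,0,0,-0.6,0,0,0]

```text
t: 5.25
ee_pos: [0.6597, -0.1341, 0.1937]
tcp_rot: [2.124, 2.31, 0.003]
wrist_force: [-0.5, 0.3, -2.6]
finger_gap: 0.0384
gripper_force: 62.1
```

```bash
python3 - <<'E'
from plan import *
u=np.array([.5445,.165]); th=-.242
x,y=np.cos(th),np.sin(th); f=lambda a,b:[u[0]+a*x-b*y,u[1]+a*y+b*x]
print(telemetry.sense())
for b in(-.062,0,.062): print(f(0,b))
plan([[*f(0,0.062),.20,90+np.degrees(th)]])
E
```

```text
{'t': 5.25, 'q': array([-3.10099574e-01,  5.90177605e-01,  7.99687814e-02,  1.05660336e+00,
        3.67455850e-06,  1.17682315e+00]), 'joint_velocities': array([ 0.00022897,  0.04552855, -0.06010461, -0.00892806, -0.000456  ,
        0.00094035]), 'tau': array([ 4.15099715e-02, -6.19235301e+01,  2.90227747e+01, -5.35404804e-03,
        7.59037561e-03,  2.50205539e-04]), 'ee_pos': array([ 0.65971761, -0.13411072,  0.19371435]), 'tcp_rot': array([2.12390843, 2.30995978, 0.00263021]), 'wrist_force': array([-0.47475071,  0.32585456, -2.61648001]), 'ft_torque': array([ 0.06230322,  0.07045778, -0.01343493]), 'gripper_force': 62.0714271068573, 'finger_gap': 0.03843502385833906}
[np.float64(0.5296420208080491), np.float64(0.10480664111106978)]
[np.float64(0.5445), np.float64(0.165)]
[np.float64(0.5593579791919508), np.float64(0.22519335888893022)]
 .. 0.489 -0.093 -0.009 0.001 0.002 -0.793
 .. 0.485 0.112 -0.009 0.001 0.002 -0.793
[np.float64(0.5593579791919508), np.float64(0.22519335888893022), 0.2, np.float64(76.13442135783407)] 0.399 0.298 -0.008 0.001 0.002 -0.793
```

Emit:
play_rows:
  steps: [1,0.49,-0.093,0,0,0,-0.79,1,0.49,-0.093,0,0,0,-0.79,1,0.49,-0.093,0,0,0,-0.79,1,0.49,-0.093,0,0,0,-0.79,1,0.49,-0.093,0,0,0,-0.79,1,0.49,-0.093,0,0,0,-0.79,1,0.49,-0.093,0,0,0,-0.79,1,0.49,-0.093,0,0,0,-0.79]

```text
t: 6.05
ee_pos: [0.6255, -0.0148, 0.1912]
tcp_rot: [-1.608, -2.698, 0.0]
wrist_force: [-0.7, 0.7, -1.8]
finger_gap: 0.0385
gripper_force: 62.0
```

Emit:
play_rows:
  steps: [1,0.485,0.112,0,0,0,-0.79,1,0.485,0.112,0,0,0,-0.79,1,0.485,0.112,0,0,0,-0.79,1,0.485,0.112,0,0,0,-0.79,1,0.485,0.112,0,0,0,-0.79,1,0.485,0.112,0,0,0,-0.79,1,0.485,0.112,0,0,0,-0.79,1,0.485,0.112,0,0,0,-0.79]

```text
t: 6.85
ee_pos: [0.5925, 0.1051, 0.1915]
tcp_rot: [1.02, 2.971, -0.0]
wrist_force: [1.2, 0.6, -1.6]
finger_gap: 0.0382
gripper_force: 62.0
```

Emit:
play_rows:
  steps: [1,0.4,0.3,0,0,0,-0.79,1,0.4,0.3,0,0,0,-0.79,1,0.4,0.3,0,0,0,-0.79,1,0.4,0.3,0,0,0,-0.79,1,0.4,0.3,0,0,0,-0.79,1,0.4,0.3,0,0,0,-0.79,1,0.4,0.3,0,0,0,-0.79,1,0.4,0.3,0,0,0,-0.79]

```text
t: 7.65
ee_pos: [0.5595, 0.2257, 0.1916]
tcp_rot: [0.389, 3.117, -0.0]
wrist_force: [-1.2, 0.2, -1.1]
finger_gap: 0.0384
gripper_force: 62.0
```

```bash
cat > ov.py <<'E'
from fit import *
import sys
# overlay model of unit bays/recess on wrist picture
u=eval(sys.argv[2]) if len(sys.argv)>2 else (.5445,.165,-.242)
s,im=snap('wrist',sys.argv[1]); c=cam('wrist',s); o=im[:,:,::-1].copy(); C,S=np.cos(u[2]),np.sin(u[2])
def poly(P,z,col):
    P=np.array(P)/1000; W=np.c_[u[0]+C*P[:,0]-S*P[:,1],u[1]+S*P[:,0]+C*P[:,1],np.full(len(P),z)]
    cv2.polylines(o,[w2px(c,W).round().astype(np.int32)],True,col,1)
rect=lambda a,b,d,e:[[a,d],[b,d],[b,e],[a,e]]
for b in(-62,0,62): poly(rect(-43,43,b-22.5,b+22.5),.056,(0,0,255))
poly(rect(-72,72,-108,170),.056,(0,255,0)); poly(rect(-62,-50,-98,98),.078,(255,0,0))
cv2.imwrite('pics/'+sys.argv[1]+'o.png',o); print(s['t'],s['ee_pos'],s['tcp_rot'],s['finger_gap'])
E
python3 ov.py w2
```

```text
7.65 [0.55946047 0.22569482 0.19156364] [ 3.88638701e-01  3.11736311e+00 -1.08567553e-04] 0.03835166229023239
```

View pics/w2o.png

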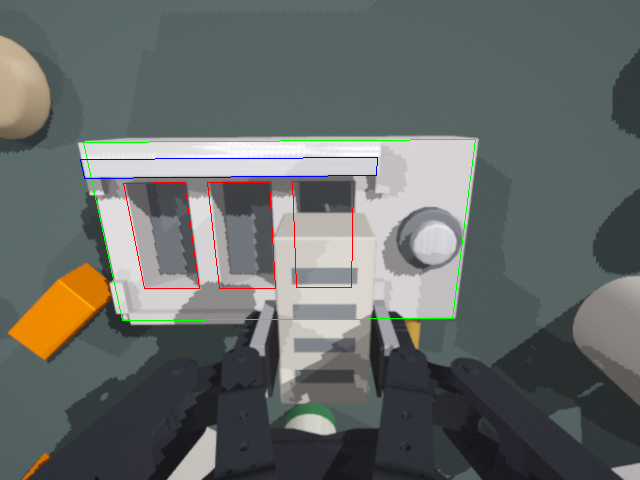

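The overlay matches the unit to a few pixels. The bays run from (124,182) to (355,288) and the held cartridge is at (325,300). I'll zoom in to refine.

```bash
python3 -c "
import cv2;a=cv2.imread('pics/w2o.png')[130:330,75:395];cv2.imwrite('pics/w2c.png',cv2.resize(a,None,fx=2.5,fy=2.5,interpolation=cv2.INTER_CUBIC))"
```

```text
(no output)
```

View pics/w2c.png

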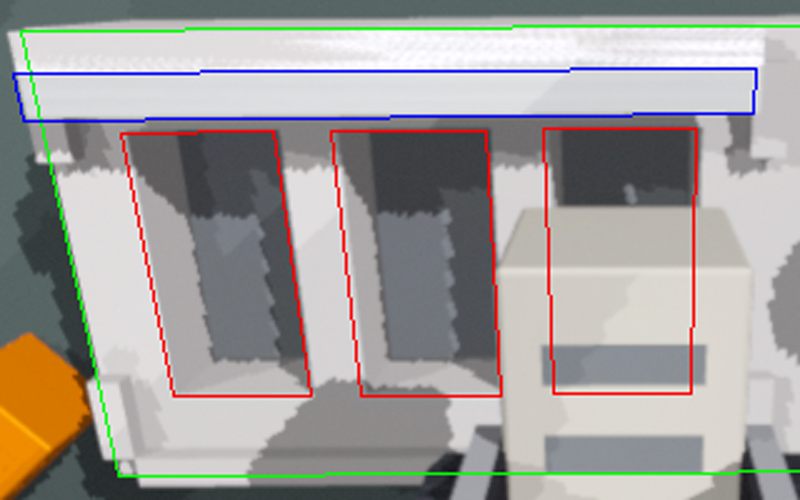

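```bash
cat > cfg.py <<'E'
import numpy as np
U=np.array([.5448,.1662]); TH=-.242; PSI=90+np.degrees(TH)
def f(a,b): return [U[0]+a*np.cos(TH)-b*np.sin(TH),U[1]+a*np.sin(TH)+b*np.cos(TH)]
E
python3 - <<'E'
from plan import *; from cfg import *
s=telemetry.sense(); c=cam('wrist',s); Q=R.from_rotvec(s['tcp_rot'])
for z in(.187,.190): print(Q.inv().apply(px2w(c,[[276,237],[375,237],[281,402],[369,402]],z)-s['ee_pos']).round(4).tolist())
off=.0026 # cart centre along tool +x (= -unit x)
plan([[*f(off,.062),.10,PSI],[*f(off,.062),.081,PSI]])
E
```

```text
[[0.0418, -0.0179, 0.0045], [0.0418, 0.0201, 0.0045], [-0.0373, -0.0192, 0.0045], [-0.0373, 0.021, 0.0045]]
[[0.0428, -0.0174, 0.0015], [0.0428, 0.0197, 0.0015], [-0.0345, -0.0187, 0.0015], [-0.0345, 0.0205, 0.0015]]
[np.float64(0.5621822168227769), np.float64(0.225770282342171), 0.1, np.float64(76.13442135783407)] -0.011 0.002 0.366 -0.000 0.000 -0.011
[np.float64(0.5621822168227769), np.float64(0.225770282342171), 0.081, np.float64(76.13442135783407)] -0.000 0.000 0.076 -0.000 -0.000 0.000
```

Emit:
play_rows:
  steps: [1,-0.011,0.002,0.3,0,0,-0.01,1,-0.011,0.002,0.34,0,0,-0.01,1,-0.011,0.002,0.36,0,0,-0.01,1,-0.011,0.002,0.38,0,0,-0.01,1,-0.011,0.002,0.4,0,0,-0.01,1,-0.011,0.002,0.42,0,0,-0.01,1,-0.011,0.002,0.43,0,0,-0.01,1,-0.011,0.002,0.44,0,0,-0.01]

```text
t: 8.5
ee_pos: [0.5623, 0.2268, 0.0822]
tcp_rot: [0.377, 3.118, 0.001]
wrist_force: [0.6, 0.7, -1.2]
finger_gap: 0.0383
gripper_force: 61.9
```

```bash
python3 - <<'E'
from plan import *
s,_=snap('wrist','w3'); print(s['ee_pos'],s['wrist_force'],s['ft_torque'],s['finger_gap'])
E
```

```text
[0.5622944  0.2267912  0.08216873] [ 0.60650513  0.73745535 -1.22737069] [-0.02225822 -0.03287533  0.00776785] 0.03827158265355937
```

View pics/w3.png

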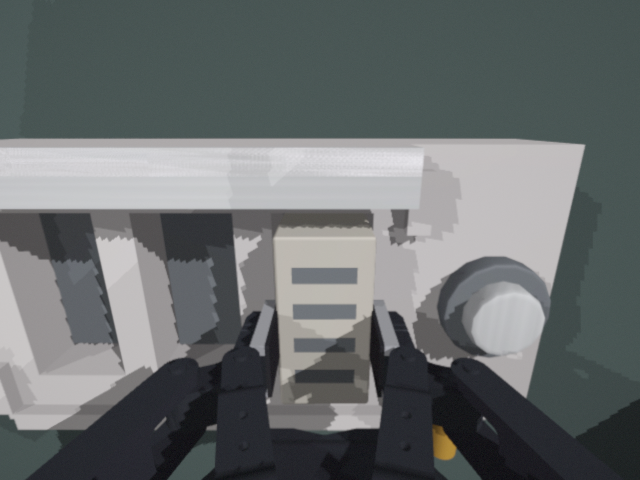

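The cartridge has entered bay 2, with its top face at (325,300) and no side load. I'll release it, rise, close the fingers and press.

Emit:
play_rows:
  steps: [-0.2,0,0,0,0,0,0,-0.2,0,0,0,0,0,0,-0.2,0,0,0,0,0,0,-0.2,0,0,-0.12,0,0,0,1,0.01,0,-0.14,0,0,0,1,0.01,0,-0.14,0,0,0,1,0.01,0,-0.14,0,0,0,1,0.01,0,-0.14,0,0,0]

```text
t: 9.35
ee_pos: [0.5587, 0.227, 0.1156]
tcp_rot: [-0.377, -3.118, 0.001]
wrist_force: [-1.3, 0.5, 0.5]
finger_gap: 0.0001
gripper_force: 0.0
```

Emit:
play_rows:
  steps: [1,0,0,0,0,0,0,1,0,0,0,0,0,0,1,0,0,0.04,0,0,0,1,0,0,0.07,0,0,0,1,0,0,0.09,0,0,0,1,0,0,0.1,0,0,0,1,0,0,0.11,0,0,0,1,0,0,0.12,0,0,0]

```text
t: 10.15
ee_pos: [0.5587, 0.227, 0.0869]
tcp_rot: [-0.377, -3.118, 0.001]
wrist_force: [-3.3, -1.0, 6.9]
finger_gap: 0.0001
gripper_force: 3.4
```

Emit:
play_rows:
  steps: [1,0,0,0.015,0,0,0,1,0,0,0.025,0,0,0,1,0,0,0.035,0,0,0,1,0,0,0.042,0,0,0,1,0,0,0.047,0,0,0,1,0,0,0.052,0,0,0,1,0,0,0.054,0,0,0,1,0,0,0.054,0,0,0]

```text
t: 10.95
ee_pos: [0.5587, 0.227, 0.074]
tcp_rot: [-0.377, -3.118, 0.001]
wrist_force: [-4.4, -1.5, 9.0]
finger_gap: 0.0001
gripper_force: 4.6
```

Emit:
play_rows:
  steps: [1,0,0,0.004,0,0,0,1,0,0,0.004,0,0,0,1,0,0,0.006,0,0,0,1,0,0,0.008,0,0,0,1,0,0,0.01,0,0,0,1,0,0,0.012,0,0,0,1,0,0,0.012,0,0,0,1,0,0,0.012,0,0,0]

```text
t: 11.75
ee_pos: [0.559, 0.2271, 0.0738]
tcp_rot: [0.377, 3.118, -0.0]
wrist_force: [-10.6, -3.5, 29.3]
finger_gap: -0.0001
gripper_force: 14.3
```

Bottomed out: the force rose to 29 N with no further travel. On to the second cartridge.

```bash
python3 - <<'E'
from plan import *
s=telemetry.sense(); p=np.array(s['ee_pos']); p[2]-=.003
plan([[p[0],p[1],.17,76.2],[.5454,-.1761,.18,-6.6]],P=p)
E
```

```text
[np.float64(0.5589914241665633), np.float64(0.22713290528210042), 0.17, 76.2] -0.000 0.000 -0.397 0.000 0.002 0.001
 .. -0.111 -0.526 -0.013 -0.000 0.000 0.920
 .. -0.342 -0.415 -0.013 -0.000 0.000 0.920
[0.5454, -0.1761, 0.18, -6.6] -0.495 -0.210 -0.013 -0.000 0.000 0.920
```

Emit:
play_rows:
  steps: [1,0,0,-0.2,0,0,0,1,0,0,-0.4,0,0,0,-1,0,0,-0.4,0,0,0,-1,0,0,-0.4,0,0,0,-1,-0.03,-0.2,-0.4,0,0,0.3,-1,-0.11,-0.526,-0.4,0,0,0.6,-1,-0.11,-0.526,-0.4,0,0,0.92,-1,-0.11,-0.526,-0.4,0,0,0.92]

```text
t: 12.55
ee_pos: [0.5535, 0.0889, 0.168]
tcp_rot: [-1.122, -2.932, 0.004]
wrist_force: [0.2, 1.3, 0.2]
finger_gap: 0.0848
gripper_force: 0.0
```

Emit:
play_rows:
  steps: [-1,-0.34,-0.415,0,0,0,0.92,-1,-0.34,-0.415,0,0,0,0.92,-1,-0.34,-0.415,0,0,0,0.92,-1,-0.34,-0.415,0,0,0,0.92,-1,-0.34,-0.415,0,0,0,0.92,-1,-0.34,-0.415,0,0,0,0.92,-1,-0.34,-0.415,0,0,0,0.92,-1,-0.34,-0.415,0,0,0,0.92]

```text
t: 13.35
ee_pos: [0.5497, -0.0402, 0.1697]
tcp_rot: [-1.777, -2.59, 0.0]
wrist_force: [0.4, -0.6, -0.4]
finger_gap: 0.0852
gripper_force: 0.0
```

Emit:
play_rows:
  steps: [-1,-0.495,-0.21,0,0,0,0.92,-1,-0.495,-0.21,0,0,0,0.92,-1,-0.495,-0.21,0,0,0,0.92,-1,-0.495,-0.21,0,0,0,0.92,-1,-0.495,-0.21,0,0,0,0.92,-1,-0.495,-0.21,0,0,0,0.92,-1,-0.495,-0.21,0,0,0,0.92,-1,-0.495,-0.21,0,0,0,0.92]

```text
t: 14.15
ee_pos: [0.5454, -0.1745, 0.1701]
tcp_rot: [-2.343, -2.092, -0.0]
wrist_force: [-0.6, -0.1, -0.3]
finger_gap: 0.0853
gripper_force: 0.0
```

```bash
cat > look2.py <<'E'
from fit import *; from plan import plan; import sys
# white-threshold fit of the cartridge nearest the expected place
g=eval(sys.argv[2]); s,im=snap('wrist',sys.argv[1]); c=cam('wrist',s); print(s['t'],s['ee_pos'])
ce=w2px(c,[[*g[:2],.04]])[0]; print(ce)
p,i=fit([(c,white(im,ce,75))],CART,g); a=np.degrees(p[2])-90; print(p,i)
r=[(r['p'],r['region']) for r in finder.trace('wrist','cart0_mid') if abs(r['box'][0]-ce[0])+abs(r['box'][1]-ce[1])<60]
if r: print('finder',r[0][0],fit([(c,r[0][1]*1.)],CART,p))
plan([[p[0],p[1],.042,a]])
E
python3 look2.py w4 [.5454,-.1761,1.456]
```

```text
14.15 [ 0.54537181 -0.17446715  0.17010279]
[323.84240472 242.3408814 ]
[ 0.57331884 -0.1854336   1.51773772] 0.8119235280801763
finder 0.8 (array([ 0.57397827, -0.18580079,  1.51416955]), np.float64(0.9860064380197501))
[np.float64(0.5733188396184433), np.float64(-0.1854335993165943), 0.042, np.float64(-3.0400340295405073)] -0.030 0.116 0.513 0.000 0.000 -0.116
```

The second cartridge has been knocked about 3 cm. The new fit has an IoU of 0.986, so I'll use that.

Emit:
play_rows:
  steps: [-1,-0.026,0.119,0.2,0,0,-0.113,-1,-0.026,0.119,0.3,0,0,-0.113,-1,-0.026,0.119,0.505,0,0,-0.113,-1,-0.026,0.119,0.505,0,0,-0.113,-1,-0.026,0.119,0.505,0,0,-0.113,1,-0.026,0.119,0.505,0,0,-0.113,1,-0.026,0.119,0.505,0,0,-0.113,1,-0.026,0.119,0.505,0,0,-0.113]

```text
t: 15.05
ee_pos: [0.5754, -0.186, 0.0461]
tcp_rot: [2.28, 2.156, 0.002]
wrist_force: [-2.2, 1.1, 5.6]
finger_gap: 0.0439
gripper_force: 4.2
```

Emit:
play_rows:
  steps: [1,0,0,0,0,0,0,1,0,0,0,0,0,0,1,0,0,0,0,0,0,1,0,0,-0.3,0,0,0,1,0,0,-0.6,0,0,0,1,0,0,-0.6,0,0,0,1,0,0,-0.6,0,0,0,1,0,0,-0.6,0,0,0]

```text
t: 15.85
ee_pos: [0.5749, -0.1857, 0.1958]
tcp_rot: [2.28, 2.156, 0.002]
wrist_force: [-0.6, 0.0, -2.8]
finger_gap: 0.0379
gripper_force: 61.8
```

```bash
python3 - <<'E'
from plan import *; from cfg import *
s=telemetry.sense(); print(s['ee_pos'],s['tcp_rot'],s['finger_gap'])
plan([[*f(0,0),.195,PSI]])
E
```

```text
[ 0.57488911 -0.18569889  0.19578921] [2.27996808 2.15600097 0.00235197] 0.037879058245754035
 .. 0.466 -0.066 0.000 0.001 0.002 -0.882
 .. 0.447 0.148 0.001 0.001 0.002 -0.882
[np.float64(0.5448), np.float64(0.1662), 0.195, np.float64(76.13442135783407)] 0.334 0.332 0.001 0.001 0.002 -0.882
```

Emit:
play_rows:
  steps: [1,0.466,-0.066,0,0,0,-0.88,1,0.466,-0.066,0,0,0,-0.88,1,0.466,-0.066,0,0,0,-0.88,1,0.466,-0.066,0,0,0,-0.88,1,0.466,-0.066,0,0,0,-0.88,1,0.466,-0.066,0,0,0,-0.88,1,0.466,-0.066,0,0,0,-0.88,1,0.466,-0.066,0,0,0,-0.88]

```text
t: 16.65
ee_pos: [0.5641, -0.0691, 0.1935]
tcp_rot: [-1.732, -2.621, 0.0]
wrist_force: [-0.0, 0.1, -1.4]
finger_gap: 0.0383
gripper_force: 61.7
```

Emit:
play_rows:
  steps: [1,0.447,0.148,0,0,0,-0.88,1,0.447,0.148,0,0,0,-0.88,1,0.447,0.148,0,0,0,-0.88,1,0.447,0.148,0,0,0,-0.88,1,0.447,0.148,0,0,0,-0.88,1,0.447,0.148,0,0,0,-0.88,1,0.447,0.148,0,0,0,-0.88,1,0.447,0.148,0,0,0,-0.88]

```text
t: 17.45
ee_pos: [0.5542, 0.0482, 0.1937]
tcp_rot: [1.088, 2.947, -0.0]
wrist_force: [0.5, -0.1, -2.0]
finger_gap: 0.0383
gripper_force: 61.7
```

Emit:
play_rows:
  steps: [1,0.334,0.332,0,0,0,-0.885,1,0.334,0.332,0,0,0,-0.885,1,0.334,0.332,0,0,0,-0.885,1,0.334,0.332,0,0,0,-0.885,1,0.334,0.332,0,0,0,-0.885,1,0.334,0.332,0,0,0,-0.885,1,0.334,0.332,0,0,0,-0.885,1,0.334,0.332,0,0,0,-0.885]

```text
t: 18.25
ee_pos: [0.5445, 0.1655, 0.1938]
tcp_rot: [-0.382, -3.118, 0.0]
wrist_force: [0.8, 0.3, -2.3]
finger_gap: 0.0383
gripper_force: 61.8
```

```bash
python3 ov.py w5 "(.5448,.1662,-.242)"
```

```text
18.25 [0.54447647 0.16549199 0.19375714] [-3.82358630e-01 -3.11815893e+00  2.04929801e-04] 0.038320493704146245
```

View pics/w5o.png

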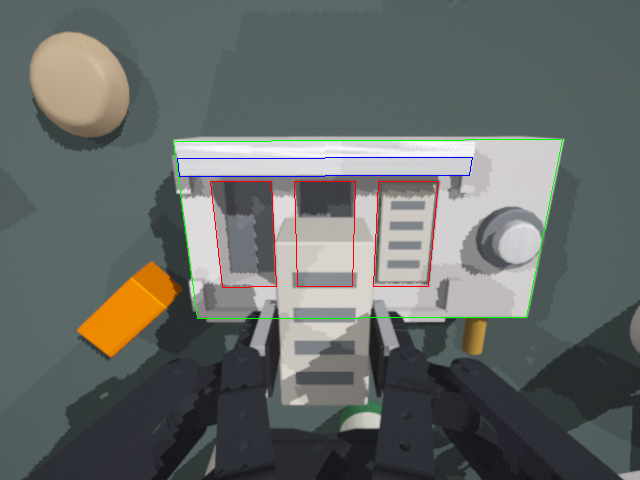

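The first cartridge sits flush in bay 2 at (407,233), and the held one is in line with bay 1 at (325,235). Lowering it.

Emit:
play_rows:
  steps: [1,-0.003,0,0.3,0,0,0,1,-0.003,0,0.34,0,0,0,1,-0.003,0,0.36,0,0,0,1,-0.003,0,0.38,0,0,0,1,-0.003,0,0.4,0,0,0,1,-0.003,0,0.42,0,0,0,1,-0.003,0,0.43,0,0,0,1,-0.003,0,0.435,0,0,0]

```text
t: 19.1
ee_pos: [0.5454, 0.1664, 0.0855]
tcp_rot: [0.379, 3.118, 0.0]
wrist_force: [0.0, -0.3, -0.4]
finger_gap: 0.0383
gripper_force: 61.7
```

Emit:
play_rows:
  steps: [-0.2,0,0,0,0,0,0,-0.2,0,0,0,0,0,0,-0.2,0,0,0,0,0,0,-0.2,0,0,-0.12,0,0,0,1,0.003,0,-0.13,0,0,0,1,0.003,0,-0.13,0,0,0,1,0.003,0,-0.13,0,0,0,1,0.003,0,-0.13,0,0,0]

```text
t: 19.9
ee_pos: [0.5436, 0.1664, 0.1167]
tcp_rot: [-0.379, -3.117, 0.001]
wrist_force: [-0.3, 0.8, -0.1]
finger_gap: 0.0004
gripper_force: 0.0
```

Emit:
play_rows:
  steps: [1,0,0,0,0,0,0,1,0,0,0,0,0,0,1,0,0,0.04,0,0,0,1,0,0,0.07,0,0,0,1,0,0,0.09,0,0,0,1,0,0,0.1,0,0,0,1,0,0,0.11,0,0,0,1,0,0,0.12,0,0,0]

```text
t: 20.7
ee_pos: [0.5437, 0.1665, 0.0878]
tcp_rot: [-0.379, -3.118, 0.001]
wrist_force: [-3.9, -0.3, 6.7]
finger_gap: 0.0002
gripper_force: 3.3
```

Emit:
play_rows:
  steps: [1,0,0,0.015,0,0,0,1,0,0,0.025,0,0,0,1,0,0,0.035,0,0,0,1,0,0,0.042,0,0,0,1,0,0,0.047,0,0,0,1,0,0,0.052,0,0,0,1,0,0,0.054,0,0,0,1,0,0,0.056,0,0,0]

```text
t: 21.5
ee_pos: [0.5438, 0.1665, 0.0741]
tcp_rot: [-0.379, -3.118, 0.0]
wrist_force: [-4.3, -0.3, 9.7]
finger_gap: 0.0
gripper_force: 5.2
```

Emit:
play_rows:
  steps: [1,0,0,0.004,0,0,0,1,0,0,0.004,0,0,0,1,0,0,0.006,0,0,0,1,0,0,0.008,0,0,0,1,0,0,0.01,0,0,0,1,0,0,0.012,0,0,0,1,0,0,0.012,0,0,0,1,0,0,0.012,0,0,0]

```text
t: 22.3
ee_pos: [0.544, 0.1665, 0.0738]
tcp_rot: [0.378, 3.118, -0.0]
wrist_force: [-10.3, -1.4, 26.4]
finger_gap: -0.0002
gripper_force: 13.7
```

```bash
python3 - <<'E'
from plan import *
s=telemetry.sense(); p=np.array(s['ee_pos']); p[2]-=.003
plan([[p[0],p[1],.17,76.2],[.4272,-.1675,.17,15.1]],P=p)
E
```

```text
[np.float64(0.543993371065372), np.float64(0.16649952732990997), 0.17, 76.2] -0.000 0.000 -0.397 0.000 0.002 -0.001
 .. 0.045 -0.470 0.000 -0.000 -0.000 0.679
 .. -0.121 -0.456 0.000 -0.000 -0.000 0.679
[0.4272, -0.1675, 0.17, 15.1] -0.272 -0.385 0.000 -0.000 -0.000 0.679
```

Emit:
play_rows:
  steps: [1,0,0,-0.2,0,0,0,1,0,0,-0.4,0,0,0,-1,0,0,-0.4,0,0,0,-1,0,0,-0.4,0,0,0,-1,0.02,-0.2,-0.4,0,0,0.3,-1,0.045,-0.47,-0.4,0,0,0.68,-1,0.045,-0.47,-0.4,0,0,0.68,-1,0.045,-0.47,-0.4,0,0,0.68]

```text
t: 23.1
ee_pos: [0.5032, 0.0532, 0.169]
tcp_rot: [-0.93, -2.997, 0.002]
wrist_force: [-0.5, 0.1, -0.1]
finger_gap: 0.0846
gripper_force: 0.0
```

Emit:
play_rows:
  steps: [-1,-0.12,-0.456,0,0,0,0.68,-1,-0.12,-0.456,0,0,0,0.68,-1,-0.12,-0.456,0,0,0,0.68,-1,-0.12,-0.456,0,0,0,0.68,-1,-0.12,-0.456,0,0,0,0.68,-1,-0.12,-0.456,0,0,0,0.68,-1,-0.12,-0.456,0,0,0,0.68,-1,-0.12,-0.456,0,0,0,0.68]

```text
t: 23.9
ee_pos: [0.4661, -0.0551, 0.1704]
tcp_rot: [-1.439, -2.792, -0.0]
wrist_force: [-0.3, 0.7, -0.1]
finger_gap: 0.0853
gripper_force: 0.0
```

Emit:
play_rows:
  steps: [-1,-0.272,-0.385,0,0,0,0.68,-1,-0.272,-0.385,0,0,0,0.68,-1,-0.272,-0.385,0,0,0,0.68,-1,-0.272,-0.385,0,0,0,0.68,-1,-0.272,-0.385,0,0,0,0.68,-1,-0.272,-0.385,0,0,0,0.68,-1,-0.272,-0.385,0,0,0,0.68,-1,-0.272,-0.385,0,0,0,0.68]

```text
t: 24.7
ee_pos: [0.427, -0.1662, 0.1705]
tcp_rot: [-1.911, -2.493, -0.0]
wrist_force: [0.1, -0.0, 0.2]
finger_gap: 0.0852
gripper_force: 0.0
```

```bash
python3 look2.py w6 [.4272,-.1675,1.834]
```

```text
24.7 [ 0.42696291 -0.16622827  0.17052115]
[323.21319875 241.49606865]
[ 0.42734705 -0.166023    1.82969663] 0.9862791288873823
[np.float64(0.42734705086606056), np.float64(-0.1660229979990278), 0.042, np.float64(14.833894675924881)] 0.002 0.002 0.514 0.000 -0.000 0.006
```

Emit:
play_rows:
  steps: [-1,0.006,0.002,0.2,0,0,0,-1,0.006,0.002,0.3,0,0,0,-1,0.006,0.002,0.51,0,0,0,-1,0.006,0.002,0.51,0,0,0,-1,0.006,0.002,0.51,0,0,0,1,0.006,0.002,0.51,0,0,0,1,0.006,0.002,0.51,0,0,0,1,0.006,0.002,0.51,0,0,0]

```text
t: 25.6
ee_pos: [0.4281, -0.1663, 0.0449]
tcp_rot: [1.911, 2.489, 0.001]
wrist_force: [0.0, -0.7, -0.0]
finger_gap: 0.0438
gripper_force: 0.0
```

Emit:
play_rows:
  steps: [1,0,0,0,0,0,0,1,0,0,0,0,0,0,1,0,0,0,0,0,0,1,0,0,-0.3,0,0,0,1,0,0,-0.6,0,0,0,1,0,0,-0.6,0,0,0,1,0,0,-0.6,0,0,0,1,0,0,-0.6,0,0,0]

```text
t: 26.4
ee_pos: [0.4276, -0.166, 0.1947]
tcp_rot: [1.911, 2.488, 0.001]
wrist_force: [1.1, -0.3, -2.6]
finger_gap: 0.0381
gripper_force: 62.4
```

```bash
python3 - <<'E'
from plan import *; from cfg import *
s=telemetry.sense(); print(s['ee_pos'],s['tcp_rot'],s['finger_gap'])
plan([[*f(0,-.062),.194,PSI]])
E
```

```text
[ 0.42756494 -0.16596979  0.19469807] [1.91113973e+00 2.48840782e+00 7.97932028e-04] 0.03811308363687251
 .. 0.315 0.225 0.001 0.001 0.003 -0.680
 .. 0.217 0.321 0.001 0.001 0.003 -0.680
[np.float64(0.5299420208080491), np.float64(0.10600664111106976), 0.194, np.float64(76.13442135783407)] 0.091 0.377 0.001 0.001 0.003 -0.680
```

Emit:
play_rows:
  steps: [1,0.315,0.225,0,0,0,-0.68,1,0.315,0.225,0,0,0,-0.68,1,0.315,0.225,0,0,0,-0.68,1,0.315,0.225,0,0,0,-0.68,1,0.315,0.225,0,0,0,-0.68,1,0.315,0.225,0,0,0,-0.68,1,0.315,0.225,0,0,0,-0.68,1,0.315,0.225,0,0,0,-0.68]

```text
t: 27.2
ee_pos: [0.4606, -0.0756, 0.1929]
tcp_rot: [-1.445, -2.79, 0.0]
wrist_force: [-0.5, 0.2, -2.2]
finger_gap: 0.0382
gripper_force: 62.3
```

Emit:
play_rows:
  steps: [1,0.217,0.321,0,0,0,-0.68,1,0.217,0.321,0,0,0,-0.68,1,0.217,0.321,0,0,0,-0.68,1,0.217,0.321,0,0,0,-0.68,1,0.217,0.321,0,0,0,-0.68,1,0.217,0.321,0,0,0,-0.68,1,0.217,0.321,0,0,0,-0.68,1,0.217,0.321,0,0,0,-0.68]

```text
t: 28.0
ee_pos: [0.4948, 0.015, 0.1931]
tcp_rot: [0.928, 3.001, 0.0]
wrist_force: [-0.6, 1.3, -2.4]
finger_gap: 0.0384
gripper_force: 62.3
```

Emit:
play_rows:
  steps: [1,0.091,0.377,0,0,0,-0.68,1,0.091,0.377,0,0,0,-0.68,1,0.091,0.377,0,0,0,-0.68,1,0.091,0.377,0,0,0,-0.68,1,0.091,0.377,0,0,0,-0.68,1,0.091,0.377,0,0,0,-0.68,1,0.091,0.377,0,0,0,-0.68,1,0.091,0.377,0,0,0,-0.68]

```text
t: 28.8
ee_pos: [0.5291, 0.1058, 0.1931]
tcp_rot: [0.381, 3.118, -0.0]
wrist_force: [-0.3, -0.2, -1.6]
finger_gap: 0.0382
gripper_force: 62.4
```

```bash
python3 ov.py w7 "(.5448,.1662,-.242)"
```

```text
28.8 [0.52909549 0.10578038 0.19313   ] [ 3.81182232e-01  3.11831795e+00 -3.90896206e-05] 0.03822267532644032
```

View pics/w7o.png

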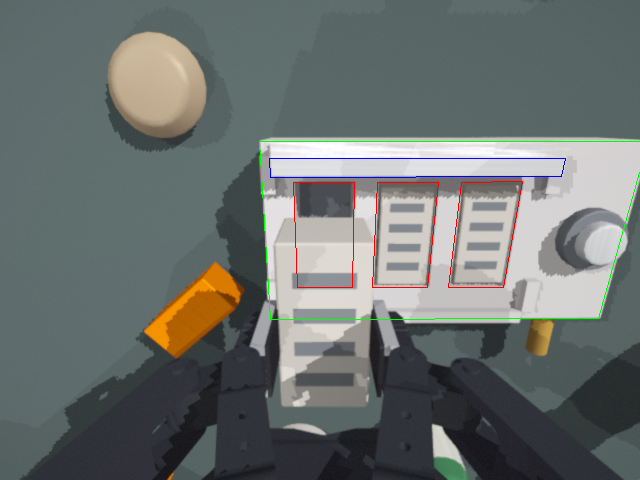

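Cartridges 1 and 2 are flush at (405,235) and (485,235), and the held one is in line with bay 0 at (325,235). Lower, release and press.

Emit:
play_rows:
  steps: [1,-0.004,0,0.3,0,0,0,1,-0.004,0,0.34,0,0,0,1,-0.004,0,0.36,0,0,0,1,-0.004,0,0.38,0,0,0,1,-0.004,0,0.4,0,0,0,1,-0.004,0,0.42,0,0,0,1,-0.004,0,0.43,0,0,0,1,-0.004,0,0.435,0,0,0]

```text
t: 29.65
ee_pos: [0.5305, 0.1062, 0.0847]
tcp_rot: [0.379, 3.118, 0.0]
wrist_force: [-0.4, -0.1, -2.0]
finger_gap: 0.0384
gripper_force: 62.3
```

Emit:
play_rows:
  steps: [-0.2,0,0,0,0,0,0,-0.2,0,0,0,0,0,0,-0.2,0,0,0,0,0,0,-0.2,0,0,-0.12,0,0,0,1,0.003,0,-0.13,0,0,0,1,0.003,0,-0.13,0,0,0,1,0.003,0,-0.13,0,0,0,1,0.003,0,-0.13,0,0,0]

```text
t: 30.45
ee_pos: [0.5288, 0.1064, 0.116]
tcp_rot: [-0.379, -3.117, 0.0]
wrist_force: [0.2, 0.1, 0.6]
finger_gap: 0.0003
gripper_force: 0.0
```

Emit:
play_rows:
  steps: [1,0,0,0,0,0,0,1,0,0,0,0,0,0,1,0,0,0.04,0,0,0,1,0,0,0.07,0,0,0,1,0,0,0.09,0,0,0,1,0,0,0.1,0,0,0,1,0,0,0.11,0,0,0,1,0,0,0.12,0,0,0]

```text
t: 31.25
ee_pos: [0.5289, 0.1064, 0.0871]
tcp_rot: [-0.379, -3.118, 0.0]
wrist_force: [-3.9, -0.4, 6.7]
finger_gap: 0.0
gripper_force: 3.4
```

Emit:
play_rows:
  steps: [1,0,0,0.015,0,0,0,1,0,0,0.025,0,0,0,1,0,0,0.035,0,0,0,1,0,0,0.042,0,0,0,1,0,0,0.047,0,0,0,1,0,0,0.05,0,0,0,1,0,0,0.052,0,0,0,1,0,0,0.054,0,0,0]

```text
t: 32.05
ee_pos: [0.5289, 0.1064, 0.074]
tcp_rot: [-0.379, -3.118, 0.0]
wrist_force: [-4.0, 0.3, 12.9]
finger_gap: 0.0002
gripper_force: 6.1
```

Emit:
play_rows:
  steps: [1,0,0,0.004,0,0,0,1,0,0,0.004,0,0,0,1,0,0,0.006,0,0,0,1,0,0,0.008,0,0,0,1,0,0,0.01,0,0,0,1,0,0,0.012,0,0,0,1,0,0,0.012,0,0,0,1,0,0,0.012,0,0,0]

```text
t: 32.85
ee_pos: [0.5292, 0.1064, 0.0738]
tcp_rot: [0.378, 3.118, -0.0]
wrist_force: [-10.8, -1.4, 32.8]
finger_gap: -0.0001
gripper_force: 16.0
```

```bash
python3 - <<'E'
from plan import *
s=telemetry.sense(); p=np.array(s['ee_pos']); p[2]-=.003
plan([[p[0],p[1],.17,76.2],[.5195,-.3658,.19,77.3]],P=p)
E
```

```text
[np.float64(0.5291929902939196), np.float64(0.10640709871551017), 0.17, 76.2] -0.000 0.000 -0.397 0.000 0.002 -0.001
 .. -0.206 -0.922 -0.040 0.000 -0.000 -0.018
[0.5195, -0.3658, 0.19, 77.3] -0.198 -0.924 -0.040 0.000 -0.000 -0.018
```

Emit:
play_rows:
  steps: [1,0,0,-0.2,0,0,0,1,0,0,-0.4,0,0,0,1,0,0,-0.4,0,0,0,0,-0.02,-0.2,-0.42,0,0,0,0,-0.08,-0.4,-0.44,0,0,0,0,-0.12,-0.6,-0.44,0,0,0,0,-0.2,-0.8,-0.44,0,0,0,0,-0.2,-0.92,-0.44,0,0,-0.02]

```text
t: 33.65
ee_pos: [0.524, -0.1321, 0.1805]
tcp_rot: [0.364, 3.118, -0.002]
wrist_force: [0.9, 0.5, -0.5]
finger_gap: 0.0426
gripper_force: 0.0
```

Emit:
play_rows:
  steps: [0,-0.1,-0.5,-0.04,0,0,-0.02,0,-0.2,-0.925,-0.04,0,0,-0.02,0,-0.2,-0.925,-0.04,0,0,-0.02,0,-0.2,-0.925,-0.04,0,0,-0.02,0,-0.2,-0.925,-0.04,0,0,-0.02,0,-0.2,-0.925,-0.04,0,0,-0.02,0,-0.2,-0.925,-0.04,0,0,-0.02,0,-0.2,-0.925,-0.04,0,0,-0.02]

```text
t: 34.45
ee_pos: [0.5183, -0.3643, 0.1899]
tcp_rot: [-0.345, -3.122, -0.002]
wrist_force: [1.0, -0.5, 1.1]
finger_gap: 0.0426
gripper_force: 0.0
```

```bash
python3 - <<'E'
from fit import *; from plan import plan
s,im=snap('wrist','w8'); c=cam('wrist',s); print(s['t'],s['ee_pos'])
for r in finder.trace('wrist','rib')[:2]: print(r['p'],np.round(r['box']),fit([(c,r['region']*1.)],COVER,[.5195,-.3658,1.349]))
g=im.copy()[:,:,::-1].copy()
for b in COVER:
  q=b@R.from_rotvec([0,0,1.349]).as_matrix().T+[.5195,-.3658,0]
  for a in w2px(c,q): cv2.circle(g,tuple(int(v) for v in a),2,(0,0,255),-1)
cv2.imwrite('pics/w8o.png',g)
plan([[.5195,-.3658,.1,77.3],[.5195,-.3658,.036,77.3]])
E
```

```text
34.45 [ 0.51834582 -0.3643003   0.1898619 ]
0.96 [325. 211. 149. 207.] (array([ 0.52106758, -0.36401706,  1.3485838 ]), np.float64(0.9770424679396887))
[0.5195, -0.3658, 0.1, 77.3] -0.005 -0.007 0.361 0.001 -0.001 0.005
[0.5195, -0.3658, 0.036, 77.3] -0.000 0.000 0.256 -0.000 -0.000 0.000
```

View pics/w8o.png

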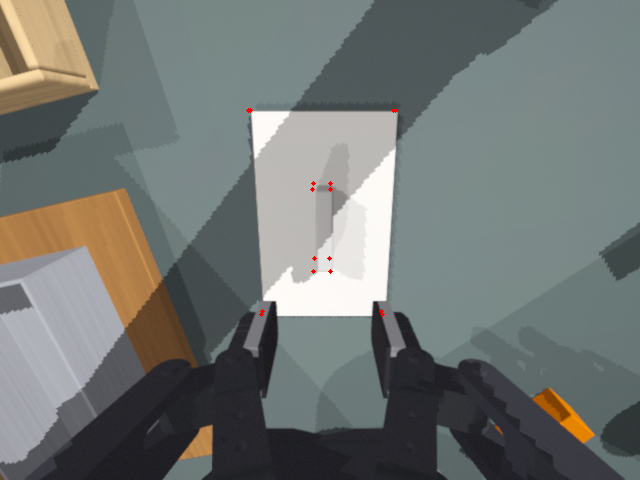

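The cover lies where expected, with its rib at (324,230) and the model within about 1 mm. Gripping the rib.

Emit:
play_rows:
  steps: [0,-0.008,0.004,0.2,0,0,0,0,-0.008,0.004,0.4,0,0,0,0,-0.008,0.004,0.55,0,0,0,0,-0.008,0.004,0.6,0,0,0,0,-0.008,0.004,0.63,0,0,0,1,-0.008,0.004,0.63,0,0,0,1,-0.008,0.004,0.63,0,0,0,1,-0.008,0.004,0.63,0,0,0]

```text
t: 35.35
ee_pos: [0.5221, -0.366, 0.0351]
tcp_rot: [0.346, 3.119, -0.003]
wrist_force: [0.5, 1.5, 3.3]
finger_gap: 0.0125
gripper_force: 61.7
```

Emit:
play_rows:
  steps: [1,0,0,0,0,0,0,1,0,0,0,0,0,0,1,0,0,0,0,0,0,1,0,0,0,0,0,0,1,0,0,0,0,0,0,1,0,0,0,0,0,0,1,0,0,0,0,0,0,1,0,0,0,0,0,0]

```text
t: 36.15
ee_pos: [0.5221, -0.366, 0.0351]
tcp_rot: [0.346, 3.119, -0.003]
wrist_force: [-0.3, 0.6, 6.7]
finger_gap: 0.0129
gripper_force: 62.1
```

```bash
cat > cov.py <<'E'
from plan import *; from cfg import *
H=.0351; OX=.002
def pose(ex,ez,th):
    t=np.radians(th); x=ex+.060*np.cos(t)-H*np.sin(t); z=.056+ez+.060*np.sin(t)+H*np.cos(t)
    return [*f(x,OX),z,PSI+90,th]
E
python3 - <<'E'
from cov import *
s=telemetry.sense(); p=np.array(s['ee_pos']); p[2]-=.002
x,y,z,a,_=pose(-.043,.03,20)
plan([[p[0],p[1],.235,77.1],[x,y,.235,a],pose(-.043,.05,20)],P=p)
E
```

```text
[np.float64(0.5220877619594702), np.float64(-0.3659571213367416), 0.235, 77.1] -0.003 -0.001 -0.808 -0.003 0.007 0.008
 .. 0.127 0.701 -0.000 -0.000 0.000 -0.989
 .. -0.237 0.672 0.000 -0.000 0.000 -0.989
[np.float64(0.5466158251439613), np.float64(0.1678118141533491), 0.235, np.float64(166.13442135783407)] -0.538 0.467 0.000 -0.000 0.000 -0.989
[np.float64(0.5466158251439613), np.float64(0.1678118141533491), np.float64(0.15950441958912553), np.float64(166.13442135783407), 20] -0.000 0.000 0.302 0.667 0.000 -0.000
```

Emit:
play_rows:
  steps: [1,0,0,-0.05,0,0,0,1,0,0,-0.15,0,0,0,1,0,0,-0.27,0,0,0,1,0,0,-0.4,0,0,0,1,0,0,-0.53,0,0,0,1,0,0,-0.65,0,0,0,1,0,0,-0.75,0,0,0,1,0,0,-0.8,0,0,0]

```text
t: 36.95
ee_pos: [0.5212, -0.3656, 0.2362]
tcp_rot: [0.346, 3.119, -0.004]
wrist_force: [0.2, -0.3, -2.8]
finger_gap: 0.0123
gripper_force: 60.8
```

Emit:
play_rows:
  steps: [1,0.01,0.05,0,0,0,-0.1,1,0.03,0.15,0,0,0,-0.24,1,0.05,0.25,0,0,0,-0.38,1,0.065,0.35,0,0,0,-0.52,1,0.08,0.46,0,0,0,-0.66,1,0.1,0.56,0,0,0,-0.8,1,0.12,0.65,0,0,0,-0.92,1,0.127,0.7,0,0,0,-0.99]

```text
t: 37.75
ee_pos: [0.5272, -0.1852, 0.2323]
tcp_rot: [0.47, -3.105, -0.002]
wrist_force: [0.2, 0.4, -2.3]
finger_gap: 0.0124
gripper_force: 60.7
```

Emit:
play_rows:
  steps: [1,-0.02,0.05,0,0,0,-0.1,1,-0.05,0.15,0,0,0,-0.24,1,-0.085,0.25,0,0,0,-0.38,1,-0.12,0.35,0,0,0,-0.52,1,-0.155,0.45,0,0,0,-0.66,1,-0.19,0.55,0,0,0,-0.8,1,-0.22,0.63,0,0,0,-0.92,1,-0.237,0.672,0,0,0,-0.99]

```text
t: 38.55
ee_pos: [0.5354, -0.008, 0.2327]
tcp_rot: [1.252, -2.881, -0.0]
wrist_force: [0.6, -0.7, -2.6]
finger_gap: 0.0128
gripper_force: 60.7
```

Emit:
play_rows:
  steps: [1,-0.05,0.04,0,0,0,-0.1,1,-0.12,0.1,0,0,0,-0.24,1,-0.2,0.17,0,0,0,-0.38,1,-0.28,0.24,0,0,0,-0.52,1,-0.36,0.31,0,0,0,-0.66,1,-0.43,0.38,0,0,0,-0.8,1,-0.5,0.44,0,0,0,-0.92,1,-0.538,0.467,0,0,0,-0.99]

```text
t: 39.35
ee_pos: [0.5428, 0.1698, 0.2326]
tcp_rot: [1.948, -2.465, 0.0]
wrist_force: [1.0, -0.1, -3.9]
finger_gap: 0.0128
gripper_force: 60.7
```

```bash
cat > cv.py <<'E'
from fit import *; from cov import *; import sys
s,im=snap('wrist',sys.argv[1]); p=vision.camera_params('wrist'); c=(np.array(p['mtx']),p['k1'],np.array(p['tool_from_camera']))
o=im[:,:,::-1].copy()
# cover corners in tool frame: x=OX+-95, y=+-60, z=H (underside) / H-6 (top)
for z,col in((H,(0,0,255)),(H-.006,(0,255,0))):
    q=np.array([[OX-.095,-.06,z],[OX+.095,-.06,z],[OX+.095,.06,z],[OX-.095,.06,z]]); cv2.polylines(o,[w2px(c,q).round().astype(np.int32)],True,col,1)
q=np.array([[OX+a,b,.0351-.036] for a,b in((-.035,-.007),(.035,-.007),(.035,.007),(-.035,.007))]); cv2.polylines(o,[w2px(c,q).round().astype(np.int32)],True,(255,0,0),1)
cv2.imwrite('pics/'+sys.argv[1]+'o.png',o); print(s['t'],s['ee_pos'],s['tcp_rot'],s['finger_gap'],s['gripper_force'],s['wrist_force'])
E
python3 cv.py w9
```

```text
39.35 [0.5427685  0.16978312 0.23261845] [ 1.94756019e+00 -2.46498847e+00  1.20716099e-04] 0.012822250201131674 60.727386474609375 [ 0.97682789 -0.14487345 -3.91311325]
```

View pics/w9o.png

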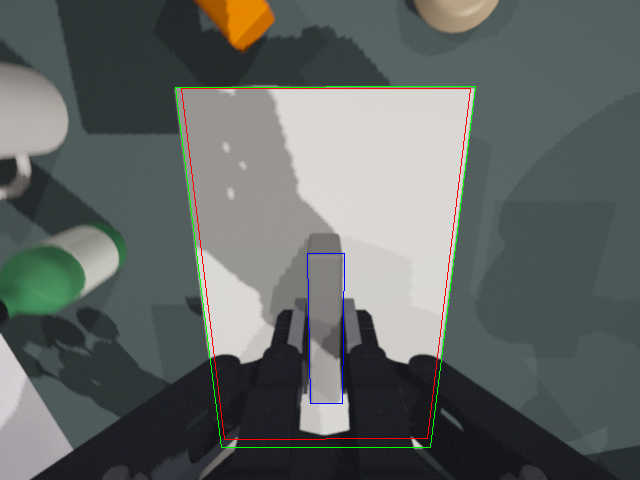

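The cover is held as modelled: the panel outline from (178,88) to (475,88) matches. Now I'll tilt it and descend to just beside the lip.

```bash
python3 - <<'E'
from cov import *
plan([pose(-.042,.05,20),pose(-.042,.006,20),pose(-.0595,.004,20)]); print(pose(-.042,.05,20))
E
```

```text
[np.float64(0.5475866857712022), np.float64(0.16757216932767247), np.float64(0.15950441958912553), np.float64(166.13442135783407), 20] 0.009 -0.021 0.293 0.666 0.006 0.019
[np.float64(0.5475866857712022), np.float64(0.16757216932767247), np.float64(0.11550441958912551), np.float64(166.13442135783407), 20] 0.000 0.060 0.165 0.000 0.000 0.000
[np.float64(0.530596624794488), np.float64(0.17176595377701342), np.float64(0.11350441958912551), np.float64(166.13442135783407), 20] 0.000 0.069 -0.016 0.000 0.000 0.000
[np.float64(0.5475866857712022), np.float64(0.16757216932767247), np.float64(0.15950441958912553), np.float64(166.13442135783407), 20]
```

Emit:
play_rows:
  steps: [1,0.002,-0.005,0.04,0.08,0,0.01,1,0.004,-0.01,0.08,0.2,0,0.02,1,0.006,-0.015,0.14,0.35,0,0.02,1,0.009,-0.021,0.2,0.5,0,0.02,1,0.009,-0.021,0.25,0.6,0,0.02,1,0.009,-0.021,0.293,0.666,0,0.02,1,0.009,-0.021,0.293,0.666,0,0.02,1,0.009,-0.021,0.293,0.666,0,0.02]

```text
t: 40.2
ee_pos: [0.5472, 0.1645, 0.1597]
tcp_rot: [-1.781, 2.289, -0.401]
wrist_force: [-0.2, -0.4, -2.1]
finger_gap: 0.0125
gripper_force: 60.7
```

```bash
python3 - <<'E'
from cov import *
s=telemetry.sense(); print(s['ee_pos'],s['wrist_force'],s['finger_gap'])
plan([pose(-.042,.006,20),pose(-.0595,.004,20)])
s,_=snap('side','s2'); im=cv2.imread('pics/s2.png')[110:260,230:430]; cv2.imwrite('pics/s2c.png',cv2.resize(im,None,fx=4,fy=4,interpolation=cv2.INTER_CUBIC))
E
```

```text
[0.54722233 0.16449422 0.15969096] [-0.16389075 -0.40563329 -2.11515754] 0.012451206790565906
[np.float64(0.5475866857712022), np.float64(0.16757216932767247), np.float64(0.11550441958912551), np.float64(166.13442135783407), 20] -0.012 0.062 0.166 0.003 -0.002 -0.012
[np.float64(0.530596624794488), np.float64(0.17176595377701342), np.float64(0.11350441958912551), np.float64(166.13442135783407), 20] 0.000 0.069 -0.016 -0.000 -0.000 0.000
```

View pics/s2c.png

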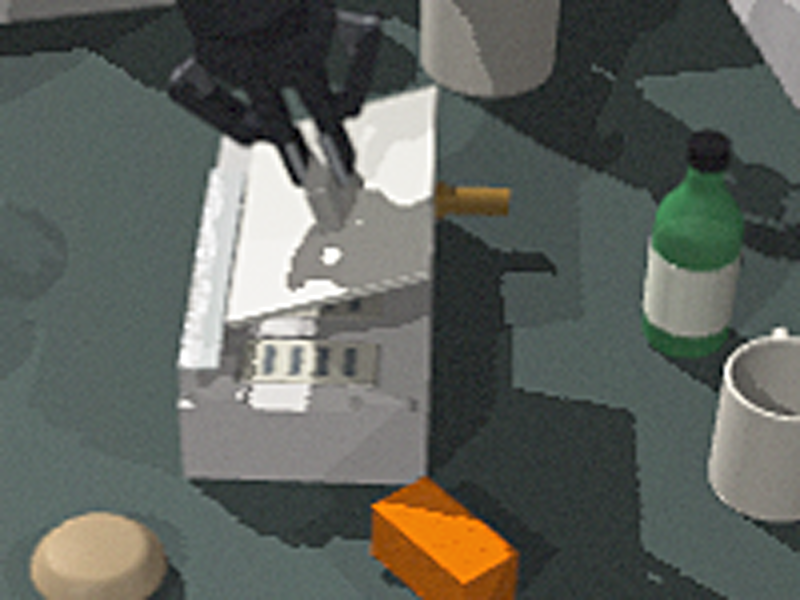

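The side view shows the lip on the left at (215,250) and the cover's low edge just right of it at (235,320), tilted the correct way. Lowering.

Emit:
play_rows:
  steps: [1,-0.006,0.01,0.03,0,0,-0.01,1,-0.012,0.02,0.06,0,0,-0.01,1,-0.012,0.03,0.09,0,0,-0.01,1,-0.012,0.042,0.12,0,0,-0.01,1,-0.012,0.052,0.145,0,0,-0.01,1,-0.012,0.062,0.166,0,0,-0.01,1,-0.012,0.062,0.166,0,0,-0.01,1,-0.012,0.062,0.166,0,0,-0.01]

```text
t: 41.05
ee_pos: [0.5475, 0.1684, 0.1151]
tcp_rot: [-1.788, 2.283, -0.402]
wrist_force: [-1.0, 0.7, -2.9]
finger_gap: 0.0125
gripper_force: 60.7
```

```bash
python3 - <<'E'
from cov import *
s=telemetry.sense(); print(s['ee_pos'],s['wrist_force'],s['finger_gap'])
plan([pose(-.042,.006,20),pose(-.060,.004,20)])
E
```

```text
[0.54750486 0.16838893 0.11512191] [-1.02146682  0.69221049 -2.93647726] 0.012454826933970679
[np.float64(0.5475866857712022), np.float64(0.16757216932767247), np.float64(0.11550441958912551), np.float64(166.13442135783407), 20] 0.003 -0.002 -0.001 0.001 -0.000 0.000
[np.float64(0.5301111944808675), np.float64(0.17188577618985176), np.float64(0.11350441958912551), np.float64(166.13442135783407), 20] 0.000 0.070 -0.017 0.000 0.000 -0.000
```

Free of contact. Now slide under the lip.

Emit:
play_rows:
  steps: [1,0.003,0.008,-0.003,0,0,0,1,0.003,0.018,-0.005,0,0,0,1,0.003,0.028,-0.007,0,0,0,1,0.003,0.038,-0.01,0,0,0,1,0.003,0.048,-0.012,0,0,0,1,0.003,0.058,-0.015,0,0,0,1,0.003,0.068,-0.018,0,0,0,1,0.003,0.068,-0.018,0,0,0]

```text
t: 41.85
ee_pos: [0.5298, 0.1719, 0.1135]
tcp_rot: [-1.789, 2.283, -0.402]
wrist_force: [0.7, 0.5, -4.2]
finger_gap: 0.0124
gripper_force: 60.7
```

```bash
python3 - <<'E'
from cov import *
s=telemetry.sense(); print(s['ee_pos'],s['wrist_force'],s['ft_torque'],s['finger_gap'],pose(-.06,.004,20))
P=np.array(s['ee_pos']);Q=R.from_rotvec(s['tcp_rot'])
for k in(15,10,5,0):
    plan([pose(-.060,.004*k/20+.001,k)],P=P,Q=Q)
E
```

```text
[0.52982835 0.17193995 0.11353172] [ 0.7079306   0.49298731 -4.23115925] [0.10201505 0.53237362 0.04715501] 0.01243341401644539 [np.float64(0.5301111944808675), np.float64(0.17188577618985176), np.float64(0.11350441958912551), np.float64(166.13442135783407), 20]
[np.float64(0.5344745827931502), np.float64(0.17080872825720647), np.float64(0.10943313920889754), np.float64(166.13442135783407), 15] -0.000 -0.012 0.022 -0.165 -0.000 0.001
[np.float64(0.5384768713129855), np.float64(0.16982081330038168), np.float64(0.10398564279074433), np.float64(166.13442135783407), 10] -0.000 -0.020 0.048 -0.332 -0.000 0.001
[np.float64(0.5420876002080897), np.float64(0.16892954994871817), np.float64(0.09819577846787975), np.float64(166.13442135783407), 5] -0.000 -0.027 0.075 -0.498 -0.000 0.001
[np.float64(0.5452792896513532), np.float64(0.1681417212544816), np.float64(0.0921), np.float64(166.13442135783407), 0] -0.000 -0.031 0.102 -0.665 -0.000 0.001
```

Emit:
play_rows:
  steps: [1,0,-0.006,0.011,-0.083,0,0,1,0,-0.012,0.022,-0.165,0,0,1,0,-0.016,0.035,-0.248,0,0,1,0,-0.02,0.048,-0.332,0,0,1,0,-0.024,0.0615,-0.415,0,0,1,0,-0.027,0.075,-0.498,0,0,1,0,-0.027,0.075,-0.498,0,0,1,0,-0.027,0.075,-0.498,0,0]

```text
t: 42.65
ee_pos: [0.5429, 0.1687, 0.0981]
tcp_rot: [-1.902, 2.429, -0.108]
wrist_force: [0.2, -0.1, -2.2]
finger_gap: 0.0124
gripper_force: 60.7
```

```bash
python3 - <<'E'
from cov import *
s=telemetry.sense(); print(s['ee_pos'],s['tcp_rot'],s['wrist_force'],s['ft_torque'],s['finger_gap'])
plan([pose(-.060,.001,0)])
s,_=snap('side','s3'); im=cv2.imread('pics/s3.png')[110:260,230:430]; cv2.imwrite('pics/s3c.png',cv2.resize(im,None,fx=4,fy=4,interpolation=cv2.INTER_CUBIC))
E
```

```text
[0.54294047 0.16869192 0.09812318] [-1.90205121  2.4289043  -0.10805979] [ 0.24649843 -0.11615475 -2.16075151] [ 0.00823413  0.1617102  -0.03790545] 0.012416918346893981
[np.float64(0.5452792896513532), np.float64(0.1681417212544816), np.float64(0.0921), np.float64(166.13442135783407), 0] -0.000 -0.007 0.025 -0.170 -0.000 -0.000
```

View pics/s3c.png

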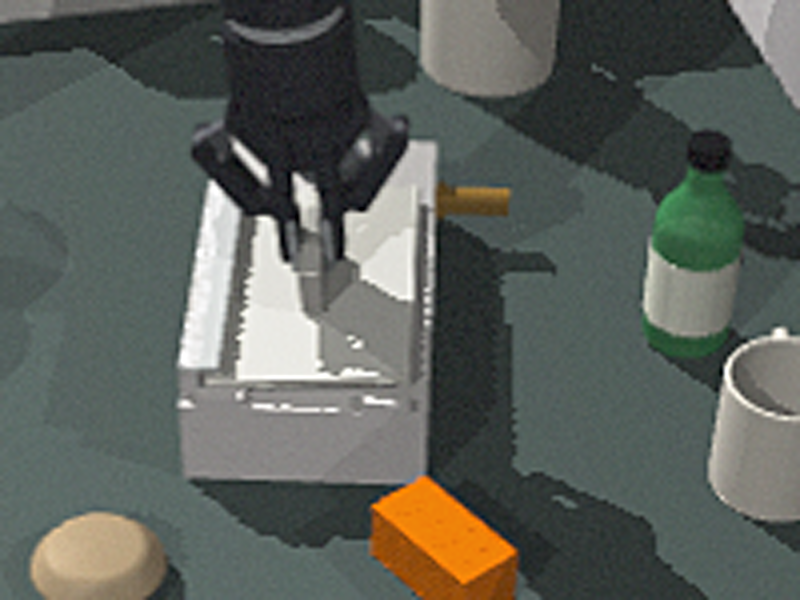

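The cover's left edge is under the lip at (235,270) and its far edge at (415,290) is inside the wall. I'll finish the swing.

Emit:
play_rows:
  steps: [1,0,-0.002,0.006,-0.04,0,0,1,0,-0.004,0.013,-0.08,0,0,1,0,-0.006,0.019,-0.12,0,0,1,0,-0.007,0.025,-0.17,0,0,1,0,-0.007,0.028,-0.17,0,0,1,0,-0.007,0.03,-0.17,0,0,1,0,-0.007,0.03,-0.17,0,0,1,0,-0.007,0.03,-0.17,0,0]

```text
t: 43.5
ee_pos: [0.5451, 0.1683, 0.0912]
tcp_rot: [1.937, -2.473, -0.001]
wrist_force: [-0.4, -0.9, -1.8]
finger_gap: 0.0127
gripper_force: 60.9
```

Emit:
play_rows:
  steps: [1,0,0,0.004,0,0,0,1,0,0,0.008,0,0,0,1,0,0,0.01,0,0,0,1,0,0,0.01,0,0,0,1,0,0,0.01,0,0,0,1,0,0,0.01,0,0,0,1,0,0,0.01,0,0,0,1,0,0,0.01,0,0,0]

```text
t: 44.3
ee_pos: [0.5451, 0.1683, 0.0911]
tcp_rot: [-1.937, 2.473, -0.0]
wrist_force: [-6.3, -0.9, 16.4]
finger_gap: 0.0125
gripper_force: 63.5
```

Firm contact at deck height with no tilt. Release, rise and check.

Emit:
play_rows:
  steps: [0.2,0,0,-0.004,0,0,0,0.2,0,0,0,0,0,0,0.2,0,0,0,0,0,0,0.2,0,0,-0.05,0,0,0,0.2,0,0,-0.15,0,0,0,0.2,0,0,-0.3,0,0,0,0.2,0,0,-0.45,0,0,0,0.2,0,0,-0.5,0,0,0]

```text
t: 45.1
ee_pos: [0.5473, 0.1686, 0.2183]
tcp_rot: [-1.934, 2.469, -0.003]
wrist_force: [1.2, -0.5, -0.6]
finger_gap: 0.0339
gripper_force: 0.0
```

```bash
python3 - <<'E'
from fit import *; from cov import *
c=cam('side'); snap('side','s4'); r=finder.trace('side','rib')[0]; a=r['region']*1.
snap('wrist','w10'); s=telemetry.sense(); print(s['ee_pos'],s['wrist_force'])
im=cv2.imread('pics/w10.png')
print(r['p'],np.round(r['box']))
c2=cam('wrist',s); W=lambda L,z:w2px(c2,[[*f(x/1000,y/1000),z] for x,y in L]).round().astype(np.int32)
cv2.polylines(im,[W([(-62,-98),(62,-98),(62,98),(-62,98)],.063)],True,(0,0,255),1)
cv2.polylines(im,[W([(-50,-95),(60,-95),(60,95),(-50,95)],.062)],True,(0,255,0),1)
e=cv2.imread('pics/s4.png')[110:260,230:430]; e=cv2.resize(e,(640,480),interpolation=cv2.INTER_CUBIC)
cv2.imwrite('pics/both.png',cv2.resize(np.hstack([im,e]),(800,300)))
b=f(0,.134); print('button guess',b,w2px(c2,[[*b,.07]]))
E
```

```text
[0.54553523 0.16829294 0.21420136] [ 0.07118737  0.04657249 -0.62874123]
0.66 [306. 185.  57.  54.]
button guess [np.float64(0.576912406640668), np.float64(0.29629532405026854)] [[325.14751463 370.48376237]]
```

View pics/both.png

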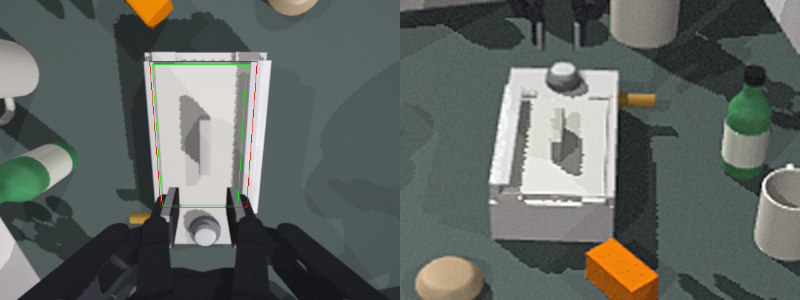

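The cover lies flat in its recess: the wrist inset shows the panel inside the recess outline, and the side inset shows it flush. The button is at about (205,230) in the left inset. I'll triangulate its top from the earlier pictures.

```bash
python3 - <<'E'
from cov import *
obs=[([.55946,.22569,.19156],[.388639,3.117363,-.0001],(436,243)),([.54448,.16549,.19376],[-.38236,-3.11816,.0002],(520,242)),([.52910,.10578,.19313],[.38118,3.11832,0],(600,244))]
A=[];B=[]
def add(c,px):
    o=c[2][:3,3]; d=px2w(c,[px],0)[0]-o; d/=np.linalg.norm(d); M=np.eye(3)-np.outer(d,d); A.append(M); B.append(M@o)
for p,r,px in obs: add(cam('wrist',dict(ee_pos=p,tcp_rot=r)),px)
add(cam('top'),(144,226))
X=np.linalg.solve(sum(A),sum(B)); print('button top',X,'resid mm',[round(np.linalg.norm(M@X-b)*1e3,1) for M,b in zip(A,B)])
C,S=np.cos(TH),np.sin(TH); d=X[:2]-U; print('unit xy',C*d[0]+S*d[1],-S*d[0]+C*d[1])
plan([[X[0],X[1],.15,166.1],[X[0],X[1],X[2]+.03,166.1]])
E
```

```text
button top [0.57828473 0.30125415 0.07387749] resid mm [np.float64(2.7), np.float64(2.7), np.float64(0.1), np.float64(5.3)]
unit xy 0.0001439753294801699 0.13914320318638607
[np.float64(0.5782847286503753), np.float64(0.3012541545790952), 0.15, 166.1] -0.548 0.000 0.257 -0.001 0.001 0.001
[np.float64(0.5782847286503753), np.float64(0.3012541545790952), np.float64(0.10387748789205176), 166.1] -0.000 -0.000 0.184 0.000 -0.000 -0.000
```

Emit:
play_rows:
  steps: [1,-0.15,0,0,0,0,0,1,-0.35,0,0,0,0,0,1,-0.54,0,0.1,0,0,0,1,-0.54,0,0.2,0,0,0,1,-0.54,0,0.3,0,0,0,1,-0.54,0,0.4,0,0,0,1,-0.54,0,0.43,0,0,0,1,-0.54,0,0.43,0,0,0]

```text
t: 46.05
ee_pos: [0.5754, 0.2985, 0.1032]
tcp_rot: [1.934, -2.469, -0.004]
wrist_force: [0.4, -0.5, 0.5]
finger_gap: -0.0002
gripper_force: 0.0
```

Emit:
play_rows:
  steps: [1,0,0,0.008,0,0,0,1,0,0,0.016,0,0,0,1,0,0,0.024,0,0,0,1,0,0,0.032,0,0,0,1,0,0,0.04,0,0,0,1,0,0,0.044,0,0,0,1,0,0,0.048,0,0,0,1,0,0,0.048,0,0,0]

```text
t: 46.85
ee_pos: [0.5777, 0.2994, 0.0944]
tcp_rot: [-1.937, 2.473, 0.001]
wrist_force: [-0.1, -0.6, 2.3]
finger_gap: 0.0004
gripper_force: 1.5
```

Emit:
play_rows:
  steps: [1,0,0,0.004,0,0,0,1,0,0,0.008,0,0,0,1,0,0,0.012,0,0,0,1,0,0,0.016,0,0,0,1,0,0,0.018,0,0,0,1,0,0,0.02,0,0,0,1,0,0,0.02,0,0,0,1,0,0,0.02,0,0,0]

```text
t: 47.65
ee_pos: [0.5778, 0.2994, 0.0909]
tcp_rot: [-1.937, 2.473, 0.0]
wrist_force: [-3.5, -1.6, 14.0]
finger_gap: -0.0003
gripper_force: 7.1
```

Fully in: 14 N, against about 5 N for the spring. One slight extra press, then let go and withdraw.

Emit:
play_rows:
  steps: [1,0,0,0.004,0,0,0,1,0,0,0.006,0,0,0,1,0,0,0.006,0,0,0,1,0,0,0.006,0,0,0,1,0,0,-0.05,0,0,0,1,0,0,-0.2,0,0,0,1,0,0,-0.4,0,0,0,1,0,0,-0.5,0,0,0]

```text
t: 48.45
ee_pos: [0.5784, 0.2998, 0.2176]
tcp_rot: [-1.936, 2.471, 0.0]
wrist_force: [0.9, 0.6, 1.0]
finger_gap: -0.0002
gripper_force: 0.0
```

Emit:
play_rows:
  steps: [1,0,0,0,0,0,0,1,0,0,-0.1,0,0,0,1,0,0,-0.1,0,0,0,1,0,0,-0.1,0,0,0,1,0,0,-0.1,0,0,0,1,0,0,-0.1,0,0,0,1,0,0,-0.1,0,0,0,1,0,0,-0.1,0,0,0]

```text
t: 49.25
ee_pos: [0.5773, 0.2992, 0.2384]
tcp_rot: [1.936, -2.472, -0.002]
wrist_force: [0.4, 0.4, 0.4]
finger_gap: -0.0001
gripper_force: 0.0
```

```bash
python3 - <<'E'
from h import *
snap('side','s5'); snap('top','t5')
a=cv2.resize(cv2.imread('pics/s5.png')[110:260,230:430],(400,300)); b=cv2.imread('pics/t5.png')[165:315,100:300]; b=cv2.resize(b,(400,300)); cv2.imwrite('pics/fin.png',np.hstack([a,b]))
E
```

```text
(no output)
```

View pics/fin.png

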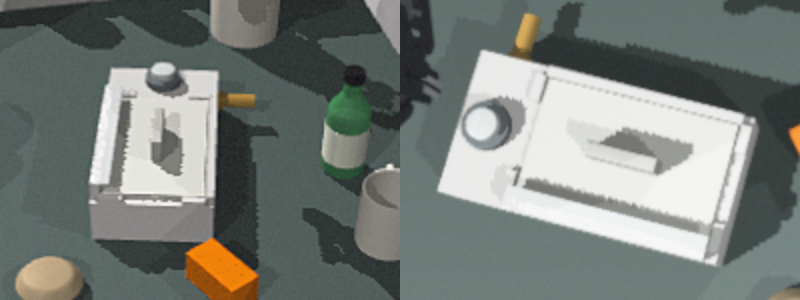

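Both views show the cover flat in its recess under the lip, the button back out, and everything else undisturbed. Handing in.

```bash
python3 -c "
from station import order
print(order.sign_off())"
```

```text
the job is handed in; nothing more can be done
None
```

I put all three cartridges in their own bays and pressed them fully home, hooked the cover under the lip and laid it flat, pressed the reset button fully in and let it go, then handed the job in at about 49 s.

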